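# Unclamp the ground parts and sort them into crates

## Robot

A 7-joint arm with a two-finger parallel gripper is mounted at the origin on the work surface. World frame = base frame: x ahead of the robot, y to its left, z up, the work surface at z = 0. Lengths are in m, angles in rad, forces in N, time in s.
With the tool pointing down it reaches from about 0.375 to 0.925 m from the base axis. Payload 3.1 kg.
Tool frame: the origin (TCP) lies midway between the tips of the shut fingers; the grasp point (between the pads) lies 19 mm behind it; z points along the fingers, y is the line along which they close (so a half turn about z gives the same grasp; the last joint's range is limited). The gripper opens to 85 mm and grips with 20 to 120 N. Pads are 22 mm wide; open, the fingers measure 114 mm over their backs; the gripper's body (76 mm by 85 mm) begins 54 mm behind the grasp point. The pads swing forward as they close: fully open they stand 13 mm farther back than shut.
Start: joints at [-1.44, 0.383, 0.044, 1.598, -0.018, 1.161, -0.05], TCP at [0.147, 0.633, 0.197] pointing down, gripper open.
Joint ranges: [-2.61, 2.61], [-0.41, 2.15], [-1.48, 1.57], [0, 2.5], [-1.57, 4.71], [0.05, 1.97], [-2.85, 2.85]. Speed limits (rad/s): [2.79, 2.79, 3.14, 3.14, 3.14, 3.14, 3.14].

## Interface

Orientations are given as a unit quaternion [w, x, y, z].
In Python, from station import get_state, capture, workorder, boxes_of, cut_out gives the robot as it stands.
- The arm moves only by the tool send_rows, never from a script. Its argument "rows" is text: rows parted by semicolons, each of 7 numbers parted by spaces: the turn, a rotation vector about the tool's x, y, z in rad, then the shift along the tool's x, y, z in cm, then the closure, from 0 (fully open) to 1 (shut). A call has 1 to 12 rows; each row is the pose to reach, as a shift and turn from the pose commanded when the call began, along the tool's axes at that moment; what a row does not reach only later rows make up. A row lasts 1/12 s, in which the tool goes at most 41.7 mm and 7.16 degrees, less where a joint would pass 70% of its speed; a pose out of reach is approached as far as the arm can. A call with a gripper value outside its range is refused whole. The fingers move at their own pace and stop on an object; "grip_force" is the grip in N (left out, the last holds). Time passes only in rows, so rows that repeat a pose let the fingers close. It gives the time, the measured TCP pose, the force, the opening and the grip force at its end, in the units of the state.
- get_state(): the state, without advancing time (a new reading comes with each control period).
- capture(name): name is "scene" or "top" or "wrist"; returns a dict with "color" (400x640x3 uint8, red, green, blue), "fovy" (degrees; the focal length in pixels is half the picture's height over the tangent of half this angle, whatever the lens; pixels are square), "cx", "cy" (the principal point, pixels), "dist" ([k1, k2, p1, p2, k3] as OpenCV has them; the pictures are not rectified), "rvec" (rotation vector, rad) and "tvec" (3), from world to camera coordinates, as OpenCV has them; the wrist camera has in their place "T_tool_cam" (4x4, takes a point from camera to tool coordinates, whose origin is the TCP and whose axes are the flange's). Camera axes: x right, y down, z forward; pixel columns grow to the right and rows downward; lengths in m; the calibration is good to about 2 mm. A picture is of the moment at which its call begins: read the wrist's pose just before it. There is no depth.
- workorder.hand_in(): hands the job in; it is judged then, once.
Trained networks look in a picture, given as the dict that the camera call returned (one of the last four; its "shot" number tells which), for a name from the list of things; names that differ only in an ending like _2 or _b are one class to them, and where a whole thing is asked for, a point or a joint stands for the part that bears it (a point fixed in the world has none). Each returns a list of dicts, best first, with "confidence" (0 to 1); they miss things now and then, are a little off and sometimes report something else, mostly with a low value. They report only what shows in the picture. A call takes as long as a camera call. They do not tell look-alikes from the thing itself.
- boxes_of(picture, target): "xyz" ([x, y, z] in m, in the coordinates of the camera as it stood for that picture, good to about 4 mm: the middle of the surface that is visible of it).
- cut_out(picture, target): "mask" (400x640 bool, what is visible of it).
The state is a dict: "time": time; "joint_pos": joint angles; "qvel": joint speeds; "joint_efforts": joint torques, N m; "tcp_pos": TCP position; "eef_rot": TCP orientation; "contact_force": force on the tool from outside, world axes, zero at the start; "moment": the same for the moment, N m; "finger_gap": opening from 0.0 (shut) to 1.0 (fully open); "gripper_force": force on a finger pad.
Only numpy, scipy, OpenCV 4.12 (cv2) and the standard library are available. Lean on these libraries where they do the work, as an engineer would, in place of code of your own. Each camera call takes 0.05 s, during which the arm holds its last target. There are 200 camera calls.

## Task

The finished steel parts are held in the clamp: unscrew its black knob counter-clockwise, regripping as often as needed, until it reaches its stop and the jaw is fully open. Then take all the parts out and put those with a flat wall into the longer red crate and those with a round post into the shorter one. Leave the clamp open, and the spanners, disc and can on the bench where they are.

Things in the scene. Friction and masses are not known exactly. Their poses are not given: they have to be found in the camera images.
- knob (a joint): Turn of the clamp's black knurled knob, rad: starts at 0 (shut) to 1.2; 15.7 (2.5 turns) is its stop, fully open. Grows counter-clockwise seen from above. The knob rises 8 mm a turn and the jaw bar draws back as much. Friction about 0.08 N m; stays where left.
- knob_centre (a point): Centre of the round upright knob (48 mm diameter, 28 mm tall, white mark on top), on its vertical axis half-way up: 74 mm above the table at joint 0, 94 mm at the stop. Under it a free gap of 15 mm or more (18 mm stem), then the green housing, 55 x 75 mm, 45 mm tall.
- fixture: Clamp, fixed: steel base 336 mm along own y, deck 20 mm above the table; origin on the table under the middle of its row of 5 slots (own x 0, own y -132, -66, 0, 66, 132 mm). A slot holds one part, standing on the deck, axes as the clamp's, or none. Back wall (3 mm behind the feet) and fins lower than 39 mm above the table. Knob at own x -118 mm.
- jaw_lip (a point): Upper front edge, mid-length, of the aluminium jaw bar that runs along the row. Shut, its lip hooks 12 mm over the foot of every part, so none can be lifted out. It draws back to the clamp's own -x; at 20 mm (knob at its stop) it is 8 mm clear and parts lift straight up.
- web0_c (a point): Centre of steel part web0 (flat wall type), 30 mm above its underside. 61 mm tall: foot plate 46 x 56 (own y) x 6 mm carrying an upright flat wall 12 mm thick (own x), 56 mm wide (own y). Own z up; the point lies on the wall's mid-plane; the foot reaches 32 mm to own -x, 14 mm to +x. About 0.25 kg. None if absent.
- web1_c (a point): Centre of steel part web1 (flat wall type), 30 mm above its underside. 61 mm tall: foot plate 46 x 56 (own y) x 6 mm carrying an upright flat wall 12 mm thick (own x), 56 mm wide (own y). Own z up; the point lies on the wall's mid-plane; the foot reaches 32 mm to own -x, 14 mm to +x. About 0.25 kg. None if absent.
- web2_c (a point): Centre of steel part web2 (flat wall type), 30 mm above its underside. 61 mm tall: foot plate 46 x 56 (own y) x 6 mm carrying an upright flat wall 12 mm thick (own x), 56 mm wide (own y). Own z up; the point lies on the wall's mid-plane; the foot reaches 32 mm to own -x, 14 mm to +x. About 0.25 kg. None if absent.
- post0_c (a point): Centre of steel part post0 (round post type), 30 mm above its underside. 61 mm tall: foot plate 46 x 56 (own y) x 6 mm carrying an upright round post, 28 mm diameter. Own z up; the point lies on the post's axis; the foot reaches 32 mm to own -x, 14 mm to +x. About 0.25 kg. None if absent.
- post1_c (a point): Centre of steel part post1 (round post type), 30 mm above its underside. 61 mm tall: foot plate 46 x 56 (own y) x 6 mm carrying an upright round post, 28 mm diameter. Own z up; the point lies on the post's axis; the foot reaches 32 mm to own -x, 14 mm to +x. About 0.25 kg. None if absent.
- long_crate: Loose red plastic crate, 240 mm long (own x) and 140 mm wide (own y), 42 mm tall, walls and floor 4 mm, 0.7 kg, open at the top. Origin: centre of its underside. The longer of the two: for the flat wall parts. It stands on the left or the right of the clamp (the two crates change places).
- short_crate: Loose red plastic crate, 160 mm long (own x) and 140 mm wide (own y), 42 mm tall, walls and floor 4 mm, 0.7 kg, open at the top. Origin: centre of its underside. The shorter of the two: for the round post parts. It stands on the left or the right of the clamp (the two crates change places).
- spanner_a: Loose spanner, 140 mm long, lying in front of the clamp. Bystander: leave it where it is.
- spanner_b: Loose spanner, 120 mm long, lying in front of the clamp. Bystander: leave it where it is.
- spray: Upright can, 130 mm tall, 60 mm diameter, beyond the clamp to the right. Bystander: leave it where it is.
- disc: Grinding disc, 116 mm diameter, lying beyond the clamp. Bystander: leave it where it is.
Things that resemble listed ones, but are neither listed nor needed, are in the scene too. Leave any turquoise or yellow look-alike of the part that bears web2_c alone.

How it is judged:
By the outcome, as a careful person would: the job done as asked, in the order asked, and still so for the second after the job is handed in, with the robot touching nothing.
Of web0, web1, web2, post0, post1 only 3 to 5 are there at a start; the rules pass over those that are not, and their reading is None.
At some moment in a run one of long_crate, short_crate may be knocked a few centimetres aside while the robot is not near it.
Once in a run the grip may slacken for a moment while it holds something.
It also fails if it takes over 210 s, if anything falls off the work surface, if the arm or the gripper's body presses on something with over 40 N, if the wrist force passes 120 N, or if a joint passes its speed limit or range.

## Working session

There is one attempt and no reset: what is moved stays moved. The work goes in short steps, Python scripts to look and compute and a tool call to move; the robot and the scene stay as the last step left them, time stands still between calls to the robot, and variables do not carry over. Pictures are saved under pics/ and viewed, at most 14 in all, crops included, and the job is handed in when it is done.

Besides the shell and the picture viewer there is one more tool, called in YAML: its name, and indented under it one key for each argument. send_rows: Moves the arm, as the interface text tells. Its arguments: {"type":"object","properties":{"rows":{"type":"string"},"grip_force":{"type":"number"}},"required":["rows"]}

```bash
ls; mkdir -p pics
cat > h.py <<'E'
import numpy as np, cv2
from station import get_state, capture, workorder, boxes_of, cut_out
from scipy.spatial.transform import Rotation as R
def K(p):
    f=200/np.tan(np.radians(p["fovy"])/2); return np.array([[f,0,p["cx"]],[0,f,p["cy"]],[0,0,1.]])
def tool():
    s=get_state(); q=s["eef_rot"]; T=np.eye(4); T[:3,:3]=R.from_quat([q[1],q[2],q[3],q[0]]).as_matrix(); T[:3,3]=s["tcp_pos"]; return T
def cam(n):
    T=tool(); p=capture(n)
    if n=="wrist": p["W"]=T@np.array(p["T_tool_cam"])
    else:
        E=np.eye(4); E[:3,:3]=cv2.Rodrigues(np.array(p["rvec"],float))[0]; E[:3,3]=np.ravel(p["tvec"]); p["W"]=np.linalg.inv(E)
    return p
def w(p,x): return (p["W"]@np.append(x,1))[:3]
def px(p,X):
    E=np.linalg.inv(p["W"]); return cv2.projectPoints(np.array(X,float).reshape(-1,1,3),cv2.Rodrigues(E[:3,:3])[0],E[:3,3],K(p),np.array(p["dist"],float))[0].reshape(-1,2)
def ray(p,uv,z):
    n=cv2.undistortPoints(np.array(uv,float).reshape(-1,1,2),K(p),np.array(p["dist"],float)).reshape(-1,2)
    d=np.c_[n,np.ones(len(n))]@p["W"][:3,:3].T; o=p["W"][:3,3]; return o+d*((z-o[2])/d[:,2])[:,None]
def save(p,name,crop=None,s=1):
    im=p["color"][:,:,::-1]
    if crop: im=im[crop[1]:crop[3],crop[0]:crop[2]]
    cv2.imwrite("pics/"+name+".png",cv2.resize(im,None,fx=s,fy=s,interpolation=cv2.INTER_CUBIC))
E
cat > a.py <<'E'
from h import *
np.set_printoptions(precision=3,suppress=True)
for n in ["top","scene"]:
    p=cam(n); save(p,n+"0"); print(n,p["W"][:3,3])
    for t in ["knob","fixture","jaw_lip","web0_c","post0_c","long_crate","short_crate","spray","disc","spanner_a"]:
        for b in boxes_of(p,t)[:6]:
            X=w(p,b["xyz"]); print(t,round(b["confidence"],2),X,px(p,X)[0].round())
print(get_state()["time"],tool())
E
python3 a.py
```

```text
pics
top [ 0.395 -0.008  1.212]
fixture 0.72 [ 0.564 -0.003  0.037] [310. 208.]
fixture 0.19 [0.626 0.123 0.051] [255. 180.]
jaw_lip 0.78 [ 0.577 -0.002  0.04 ] [309. 202.]
jaw_lip 0.29 [ 0.738 -0.292  0.118] [441. 127.]
web0_c 0.79 [ 0.603 -0.137  0.05 ] [368. 192.]
web0_c 0.52 [ 0.773 -0.172  0.007] [380. 126.]
post0_c 0.87 [0.623 0.056 0.025] [285. 184.]
post0_c 0.17 [ 0.601 -0.136  0.05 ] [368. 192.]
long_crate 0.82 [0.505 0.354 0.003] [159. 232.]
long_crate 0.59 [0.626 0.122 0.048] [256. 180.]
long_crate 0.25 [ 0.738 -0.292  0.121] [441. 127.]
spray 0.64 [ 0.736 -0.292  0.119] [441. 128.]
spray 0.26 [0.625 0.059 0.028] [283. 183.]
disc 0.8 [ 0.772 -0.172  0.005] [380. 127.]
spanner_a 0.89 [ 0.401 -0.107  0.008] [353. 280.]
spanner_a 0.87 [0.398 0.115 0.008] [258. 280.]
scene [ 0.968 -0.463  0.914]
knob 0.75 [ 0.513 -0.003  0.089] [301. 177.]
fixture 0.91 [ 0.575 -0.021  0.039] [315. 205.]
jaw_lip 0.65 [ 0.579 -0.015  0.043] [317. 204.]
web0_c 0.6 [ 0.61  -0.144  0.061] [293. 239.]
post0_c 0.77 [0.629 0.046 0.054] [346. 197.]
long_crate 0.72 [0.506 0.356 0.007] [375. 125.]
short_crate 0.72 [ 0.501 -0.336  0.009] [209. 276.]
spray 0.63 [ 0.761 -0.307  0.124] [291. 320.]
disc 0.77 [ 0.771 -0.174  0.004] [335. 297.]
spanner_a 0.72 [0.402 0.112 0.007] [301. 153.]
spanner_a 0.72 [ 0.405 -0.112  0.007] [248. 199.]
1.1 [[-0.974  0.227 -0.     0.147]
 [ 0.227  0.974 -0.     0.633]
 [ 0.    -0.    -1.     0.197]
 [ 0.     0.     0.     1.   ]]
```

View pics/top0.png

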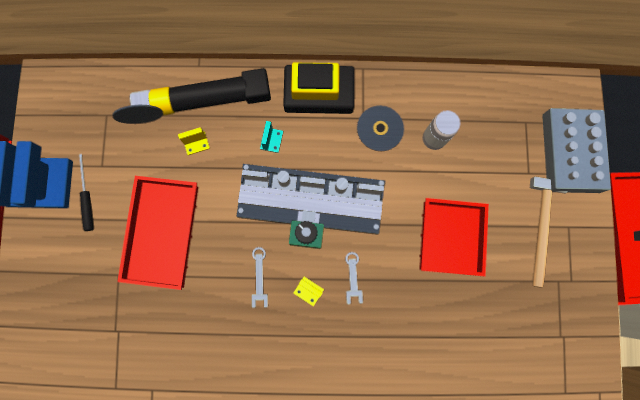

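View pics/scene0.png

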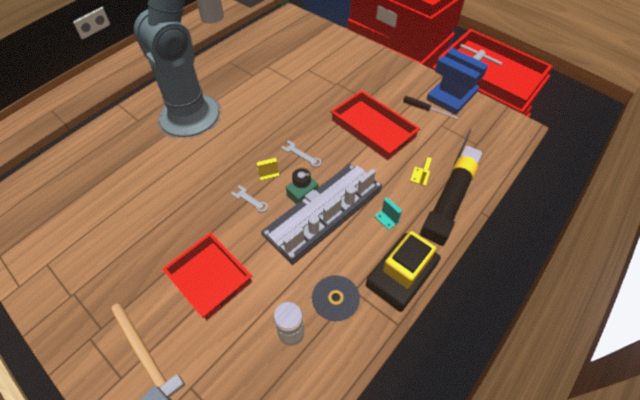

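The top view shows the clamp at (310,200) with the knob at (306,232), the long crate on the left at (160,232) and the short crate on the right at (455,237). Yellow and turquoise look-alikes lie at (194,140), (271,137) and (308,291). I'll enlarge the clamp to see which slots are filled.

```bash
cat > b.py <<'E'
from h import *
p=cam("top"); q=cam("scene")
a=cv2.resize(p["color"][155:260,225:400],None,fx=4,fy=4,interpolation=cv2.INTER_CUBIC)[:,:,::-1]
b=cv2.resize(q["color"][155:270,255:390],None,fx=5,fy=5,interpolation=cv2.INTER_CUBIC)[:,:,::-1]
cv2.imwrite("pics/ct.png",a);cv2.imwrite("pics/cs.png",b)
np.set_printoptions(precision=3,suppress=True)
m=cut_out(p,"fixture")[0]["mask"]; c=max(cv2.findContours(m.astype(np.uint8),0,2)[0],key=cv2.contourArea); print(cv2.minAreaRect(c))
for t in["long_crate","short_crate"]:
  for pp in (p,q):
    for r in cut_out(pp,t)[:3]:
        c=max(cv2.findContours(r["mask"].astype(np.uint8),0,2)[0],key=cv2.contourArea)
        X=ray(pp,c.reshape(-1,2),0.042)[:,:2].astype(np.float32); print(t,r["confidence"],cv2.minAreaRect(X*1000))
E
python3 b.py
```

```text
((309.1163635253906, 209.2158660888672), (144.88101196289062, 76.25496673583984), 7.206056118011475)
long_crate 0.64 ((503.2995910644531, 342.5165710449219), (158.55484008789062, 249.33700561523438), 84.20184326171875)
long_crate 0.63 ((510.85687255859375, 332.05682373046875), (178.5958709716797, 267.1734924316406), 84.18702697753906)
short_crate 0.67 ((503.10540771484375, -334.455078125), (156.2135009765625, 168.016357421875), 85.48101043701172)
short_crate 0.22 ((568.1273193359375, -2.4327545166015625), (330.8951721191406, 63.22637176513672), 84.05130767822266)
short_crate 0.92 ((511.19415283203125, -340.73236083984375), (154.77655029296875, 188.1552734375), 85.2211685180664)
short_crate 0.68 ((635.293212890625, 132.3285675048828), (82.37950134277344, 44.692352294921875), 82.51393127441406)
```

View pics/ct.png

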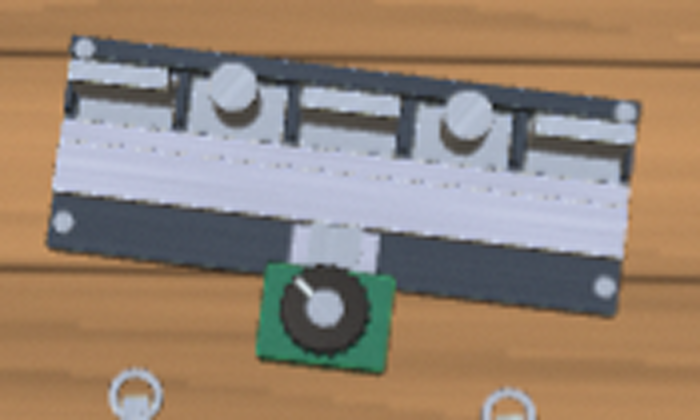

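View pics/cs.png

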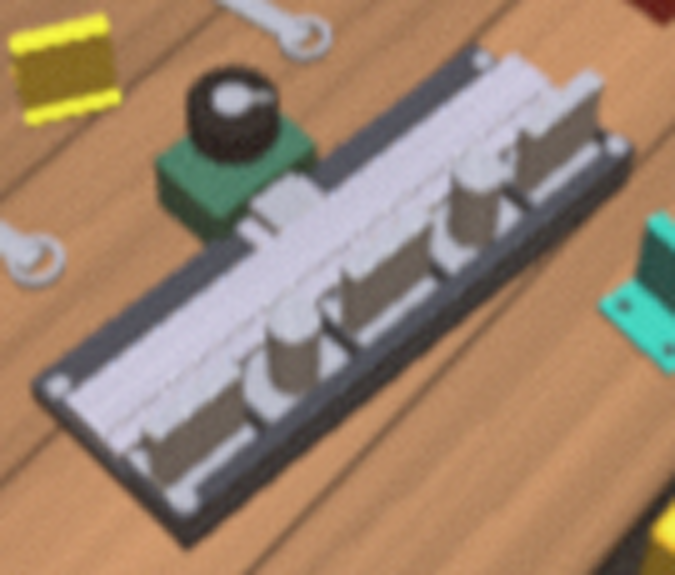

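Slots from own +y to -y hold web, post, web, post, web: five parts, all there, steel grey and in the clamp. The yellow and turquoise look-alikes are on the bench. The knob top is at about (306,232).

```bash
cat >> h.py <<'E'
np.set_printoptions(precision=3,suppress=True)
def go(pos,ydir):
    """shift (cm) and turn for target TCP pos with the tool pointing down and tool y along +-ydir (deg, world)"""
    T=tool(); d=T[:3,:3].T@(np.array(pos)-T[:3,3])*100
    y=np.degrees(np.arctan2(T[1,1],T[0,1])); e=-(ydir-y) # ccw from above = negative about tool z
    a=(e+90)%180-90
    tilt=np.degrees(np.arccos(-T[2,2]))
    print("turn",np.radians(a).round(3),"or",np.radians(a-180*np.sign(a)).round(3),"shift",d.round(2),"tilt",tilt.round(2),"y",y.round(1))
def st():
    s=get_state(); print(round(s["time"],2),"j",np.array(s["joint_pos"]),"tcp",np.array(s["tcp_pos"]),"F",np.array(s["contact_force"]),"gap",s["finger_gap"],"gf",s["gripper_force"])
E
python3 - <<'E'
from h import *
p=cam("top")
P=ray(p,[(283.2,176.2),(342,183.2)],.081); print(P)
k=ray(p,[(306,232)],.088)[0]; print(k)
q=cam("scene"); print(px(q,[k,*P]))
d=P[0]-P[1]; yaw=np.arctan2(-d[0],d[1]); print(np.linalg.norm(d[:2]),np.degrees(yaw)); o=P.mean(0)
ex=np.array([np.cos(yaw),np.sin(yaw)]);print("knob from o",o[:2]-.118*ex)
go([k[0],k[1],.16],90); st()
E
```

```text
[[ 0.629  0.057  0.081]
 [ 0.615 -0.075  0.081]]
[0.504 0.004 0.088]
[[300.376 174.443]
 [349.755 188.4  ]
 [312.585 218.   ]]
0.13264406107187907 -5.971144657481067
knob from o [0.505 0.003]
turn -0.229 or 2.913 shift [-49.   -53.22   3.71] tilt 0.0 y 76.9
1.55 j [-1.44   0.383  0.044  1.598 -0.018  1.161 -0.05 ] tcp [0.147 0.633 0.197] F [-0.527 -0.492 -0.09 ] gap 0.9966581167548316 gf 0.0
```

send_rows:
  rows: "0 0 0 -49 -53.2 3 0;0 0 0 -49 -53.2 3 0;0 0 0 -49 -53.2 3 0;0 0 0 -49 -53.2 3 0;0 0 0 -49 -53.2 3 0;0 0 0 -49 -53.2 3 0;0 0 0 -49 -53.2 3 0;0 0 0 -49 -53.2 3 0;0 0 0 -49 -53.2 3 0;0 0 0 -49 -53.2 3 0;0 0 0 -49 -53.2 3 0;0 0 0 -49 -53.2 3 0"

```text
time: 2.55
tcp_pos: [0.3944, 0.1967, 0.1767]
eef_rot: [0.0, 0.114, 0.993, 0.001]
contact_force: [1.6, -0.0, -0.2]
finger_gap: 1.001
gripper_force: 0.0
```

Run:
```python
from h import *
go([.505,.0035,.16],90);st()
```

```text
turn -0.229 or 2.913 shift [-15.15 -16.31   1.66] tilt 0.09 y 76.9
2.55 j [-0.942 -0.013  0.387  2.116  0.005  1.037  0.785] tcp [0.394 0.197 0.177] F [ 1.569 -0.046 -0.166] gap 1.001010727189078 gf 0.0
```

send_rows:
  rows: "0 0 1.5 -15.1 -16.3 1.2 0;0 0 1.5 -15.1 -16.3 1.2 0;0 0 1.5 -15.1 -16.3 1.2 0;0 0 1.5 -15.1 -16.3 1.2 0;0 0 1.5 -15.1 -16.3 1.2 0;0 0 1.5 -15.1 -16.3 1.2 0;0 0 1.5 -15.1 -16.3 1.2 0;0 0 1.5 -15.1 -16.3 1.2 0;0 0 1.5 -15.1 -16.3 1.2 0;0 0 1.5 -15.1 -16.3 1.2 0;0 0 1.5 -15.1 -16.3 1.2 0;0 0 1.5 -15.1 -16.3 1.2 0"

```text
time: 3.55
tcp_pos: [0.5039, 0.0055, 0.1645]
eef_rot: [0.0, 0.763, 0.647, 0.0]
contact_force: [-0.7, -0.5, 0.8]
finger_gap: 1.002
gripper_force: 0.0
```

send_rows:
  rows: "0 0 1.5 0 0 0 0;0 0 1.5 0 0 0 0;0 0 1.5 0 0 0 0;0 0 1.5 0 0 0 0;0 0 1.5 0 0 0 0;0 0 1.5 0 0 0 0;0 0 1.5 0 0 0 0;0 0 1.5 0 0 0 0;0 0 1.5 0 0 0 0;0 0 1.5 0 0 0 0;0 0 1.5 0 0 0 0;0 0 1.5 0 0 0 0"

```text
time: 4.55
tcp_pos: [0.5039, 0.0056, 0.1646]
eef_rot: [-0.0, 0.999, -0.047, 0.0]
contact_force: [-0.6, 0.7, 0.8]
finger_gap: 1.003
gripper_force: 0.0
```

```bash
cat > c.py <<'E'
from h import *
p=cam("wrist"); save(p,"w1")
print("expected px knob top",px(p,[[.505,.0035,.088]]))
for t in ["knob","jaw_lip"]:
    for b in boxes_of(p,t)[:2]: print(t,b["confidence"],w(p,b["xyz"]),px(p,w(p,b["xyz"])))
r=cut_out(p,"knob")
if r:
    c=max(cv2.findContours(r[0]["mask"].astype(np.uint8),0,2)[0],key=cv2.contourArea); print(r[0]["confidence"],cv2.minEnclosingCircle(c))
go([.505,.0035,.16],90);st()
E
python3 c.py
```

```text
expected px knob top [[322.607 191.908]]
knob 0.71 [0.514 0.001 0.087] [[324.888 180.263]]
jaw_lip 0.92 [ 0.579 -0.005  0.04 ] [[324.233  93.8  ]]
jaw_lip 0.24 [ 0.576 -0.001  0.037] [[319.85   97.744]]
0.8 ((320.2715759277344, 187.97911071777344), 33.18929672241211)
turn -0.084 or 3.058 shift [0.13 0.2  0.45] tilt 0.01 y -94.8
4.75 j [-0.941  0.193  0.943  2.011 -0.183  1.024 -1.566] tcp [0.504 0.006 0.164] F [-0.466  0.766  0.382] gap 0.9985102073667342 gf 0.0
```

View pics/w1.png

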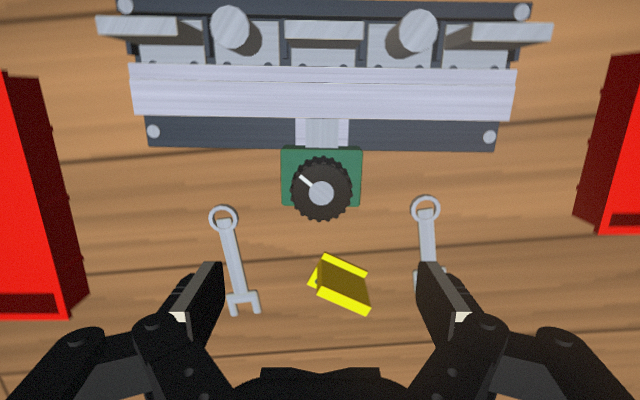

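send_rows:
  rows: "0 0 1.15 0.1 0 3 0;0 0 1.15 0.1 0 5 0;0 0 1.15 0.1 0 7 0;0 0 1.15 0.1 0 9 0;0 0 1.15 0.1 0 10.4 0;0 0 1.15 0.1 0 10.4 0;0 0 1.15 0.1 0 10.4 0;0 0 1.15 0.1 0 10.4 0;0 0 1.15 0.1 0 10.4 0;0 0 1.15 0.1 0 10.4 0;0 0 1.15 0.1 0 10.4 1;0 0 1.15 0.1 0 10.4 1"
  grip_force: 50

```text
time: 5.75
tcp_pos: [0.5049, 0.0055, 0.0603]
eef_rot: [0.0, 0.816, -0.578, -0.0]
contact_force: [-0.3, 0.5, -0.3]
finger_gap: 0.751
gripper_force: 0.0
```

send_rows:
  rows: "0 0 0 0 0 0 1;0 0 0 0 0 0 1;0 0 0 0 0 0 1;0 0 0 0 0 0 1;0 0 0 0 0 0 1"

```text
time: 6.17
tcp_pos: [0.5048, 0.0054, 0.0604]
eef_rot: [-0.0, 0.815, -0.58, -0.0]
contact_force: [0.1, 0.3, -0.2]
finger_gap: 0.006
gripper_force: 0.0
```

```bash
python3 -c "
from h import *
st()"
```

```text
6.17 j [-0.984  0.503  1.074  2.09  -0.581  0.884 -2.38 ] tcp [0.505 0.005 0.06 ] F [ 0.13   0.297 -0.21 ] gap 0.005630791735891953 gf 0.0
```

Run:
```python
from h import *
p=cam("wrist");q=cam("scene")
a=cv2.resize(q["color"][100:240,220:390],None,fx=3,fy=3)
im=np.zeros((420,1180,3),np.uint8); im[:400,:640]=p["color"]; im[:420,650:650+510]=a
cv2.imwrite("pics/k1.png",cv2.resize(im[:,:,::-1],None,fx=.67,fy=.67,interpolation=cv2.INTER_AREA))
```

```text
(no output)
```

View pics/k1.png

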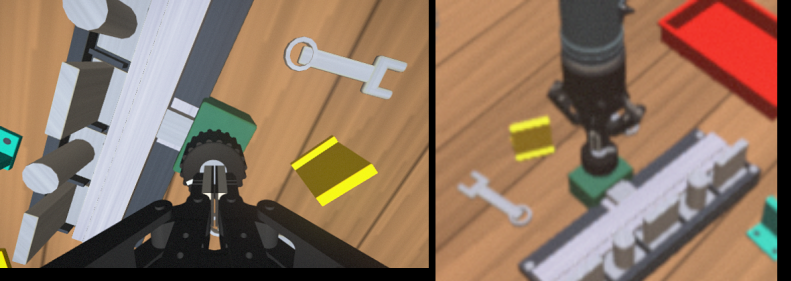

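Run:
```python
from h import *
st()
T=tool(); t=T[:3,3]
p=cam("wrist");q=cam("scene")
a=np.linspace(0,2*np.pi,40); out=[]
for pp,(x0,y0,x1,y1) in ((p,(200,150,460,400)),(q,(250,100,360,210))):
    s=3 if pp is p else 5
    im=cv2.resize(np.ascontiguousarray(pp["color"][y0:y1,x0:x1,::-1]),None,fx=s,fy=s,interpolation=cv2.INTER_CUBIC)
    f=lambda X:((px(pp,X)-[x0,y0]+.5)*s).astype(np.int32)
    for z,c in((.088,(0,255,0)),(.060,(255,0,0))):
        cv2.polylines(im,[f(np.c_[.505+.024*np.cos(a),.0045+.024*np.sin(a),0*a+z])],True,c,1)
    for k,c in((0,(0,0,255)),(.019,(255,255,0)),(.06,(255,0,255))): cv2.circle(im,tuple(map(int,f([t+[0,0,k]])[0])),5,c,2)
    out.append(cv2.resize(im,(int(im.shape[1]*550/im.shape[0]),550)))
im=np.hstack(out); im=cv2.resize(im,None,fx=800/im.shape[1]*.99,fy=800/im.shape[1]*.99,interpolation=cv2.INTER_AREA); cv2.imwrite("pics/k2.png",im); print(im.shape)
```

```text
6.27 j [-0.984  0.503  1.075  2.09  -0.581  0.884 -2.381] tcp [0.505 0.005 0.06 ] F [ 0.816  0.02  -0.014] gap -0.001088487964584323 gf 0.0
(388, 792, 3)
```

View pics/k2.png

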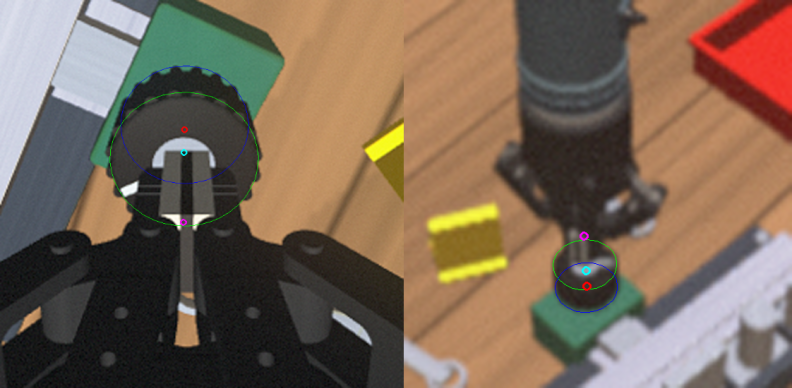

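send_rows:
  rows: "0 0 0 0 0 0 0;0 0 0 0 0 0 0;0 0 0 0 0 0 0;0 0 0 0 0 0 0;0 0 0 0 0 0 0;0 0 0 0 0 0 0"

```text
time: 6.87
tcp_pos: [0.5048, 0.0054, 0.0603]
eef_rot: [0.0, 0.815, -0.58, -0.0]
contact_force: [0.2, -0.4, 0.5]
finger_gap: 0.846
gripper_force: 0.0
```

Run:
```python
from h import *
st()
t=tool()[:3,3]
p=cam("wrist"); print(t, px(p,[t,t+[0,0,.013],t+[0,0,.019],t+[0,0,.032],t+[0,0,.045]]))
s=get_state(); print(s["eef_rot"]); print(np.array(p["T_tool_cam"]))
save(p,"k3")
```

```text
6.87 j [-0.984  0.504  1.075  2.09  -0.581  0.884 -2.381] tcp [0.505 0.005 0.06 ] F [ 0.169 -0.396  0.545] gap 0.8457198777748891 gf 0.0
[0.505 0.005 0.06 ] [[318.234 232.926]
 [318.12  242.657]
 [318.062 247.612]
 [317.922 259.539]
 [317.759 273.43 ]]
[ 0.     0.815 -0.58  -0.   ]
[[-0.    -0.95  -0.311  0.079]
 [ 1.    -0.    -0.     0.001]
 [ 0.    -0.311  0.95  -0.178]
 [ 0.     0.     0.     1.   ]]
```

View pics/k3.png

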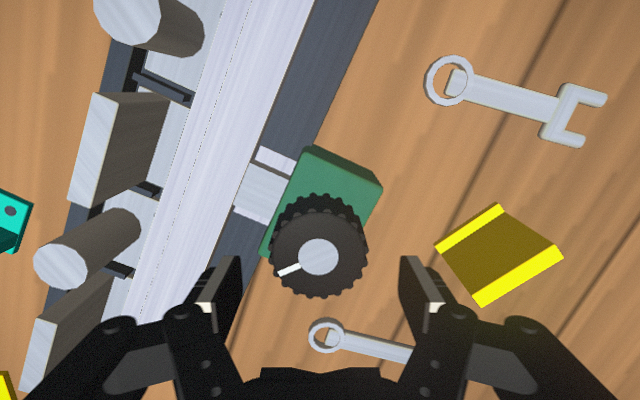

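send_rows:
  rows: "0 0 0 0 0 0.8 0;0 0 0 0 0 1.6 0;0 0 0 0 0 2.4 0;0 0 0 0 0 2.4 0"

```text
time: 7.25
tcp_pos: [0.5028, 0.0054, 0.0343]
eef_rot: [0.001, 0.815, -0.58, -0.001]
contact_force: [0.1, -0.5, 0.3]
finger_gap: 1.003
gripper_force: 0.0
```

Run:
```python
from h import *
st()
p=cam("wrist"); q=cam("scene")
a=cv2.resize(q["color"][110:210,240:370],None,fx=4,fy=4,interpolation=cv2.INTER_CUBIC)
b=p["color"][100:400,120:520]; b=cv2.resize(b,(533,400))
im=np.hstack([a,b]); im=cv2.resize(im,None,fx=.75,fy=.75,interpolation=cv2.INTER_AREA); cv2.imwrite("pics/k4.png",im[:,:,::-1]); print(im.shape)
```

```text
7.25 j [-0.939  0.543  1.02   2.102 -0.629  0.844 -2.347] tcp [0.503 0.005 0.034] F [ 0.081 -0.492  0.325] gap 1.003231464777799 gf 0.0
(300, 790, 3)
```

View pics/k4.png

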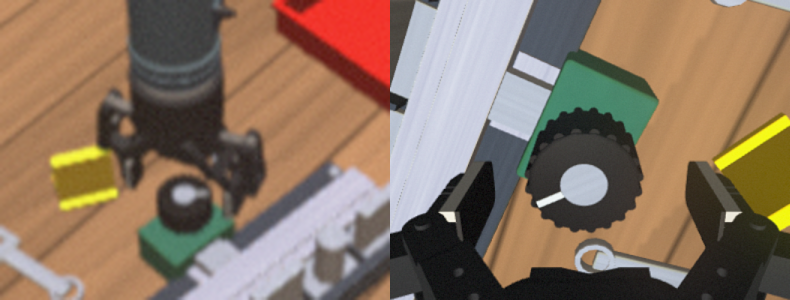

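send_rows:
  rows: "0 0 0 0 0 0.4 0;0 0 0 0 0 0.8 0;0 0 0 0 0 0.8 0.5;0 0 0 0 0 0.8 1;0 0 0 0 0 0.8 1;0 0 0 0 0 0.8 1;0 0 0 0 0 0.8 1;0 0 0 0 0 0.8 1"

```text
time: 8.02
tcp_pos: [0.5058, 0.0056, 0.029]
eef_rot: [-0.001, 0.815, -0.58, 0.001]
contact_force: [0.3, 0.2, 3.9]
finger_gap: 0.545
gripper_force: 51.2
```

```bash
python3 -c "
from h import *
st()"
```

```text
8.02 j [-0.927  0.552  1.006  2.102 -0.643  0.831 -2.336] tcp [0.506 0.006 0.029] F [0.339 0.231 3.924] gap 0.5454331493348235 gf 51.20163559913635
```

send_rows:
  rows: "0 0 -0.12 0 0 -0.02 1;0 0 -0.24 0 0 -0.03 1;0 0 -0.36 0 0 -0.05 1;0 0 -0.48 0 0 -0.06 1;0 0 -0.6 0 0 -0.08 1;0 0 -0.72 0 0 -0.09 1;0 0 -0.84 0 0 -0.11 1;0 0 -0.96 0 0 -0.12 1;0 0 -1.08 0 0 -0.14 1;0 0 -1.2 0 0 -0.15 1;0 0 -1.32 0 0 -0.17 1;0 0 -1.44 0 0 -0.18 1"

```text
time: 9.02
tcp_pos: [0.5052, 0.0043, 0.0308]
eef_rot: [0.0, 0.995, 0.104, 0.0]
contact_force: [-0.8, -0.4, 4.9]
finger_gap: 0.544
gripper_force: 51.4
```

```bash
cat > kb.py <<'E'
from h import *
# knob mark angle from the scene camera (seen in the knob's top plane)
st()
E
python3 kb.py
```

```text
9.02 j [-0.668  0.406  0.668  2.093 -0.364  0.756 -1.133] tcp [0.505 0.004 0.031] F [-0.817 -0.354  4.914] gap 0.5439664797409807 gf 51.44226551055908
```

send_rows:
  rows: "0 0 -0.12 0 0 -0.02 1;0 0 -0.24 0 0 -0.03 1;0 0 -0.36 0 0 -0.05 1;0 0 -0.48 0 0 -0.06 1;0 0 -0.6 0 0 -0.08 1;0 0 -0.72 0 0 -0.09 1;0 0 -0.84 0 0 -0.11 1;0 0 -0.96 0 0 -0.12 1;0 0 -1.08 0 0 -0.14 1;0 0 -1.2 0 0 -0.15 1;0 0 -1.32 0 0 -0.17 1;0 0 -1.44 0 0 -0.18 1"

```text
time: 10.02
tcp_pos: [0.5064, 0.0035, 0.0326]
eef_rot: [0.002, 0.68, 0.733, 0.001]
contact_force: [2.0, -1.5, 2.6]
finger_gap: 0.543
gripper_force: 51.2
```

send_rows:
  rows: "0 0 -0.12 0 0 -0.02 1;0 0 -0.24 0 0 -0.03 1;0 0 -0.36 0 0 -0.05 1;0 0 -0.48 0 0 -0.06 1;0 0 -0.6 0 0 -0.08 1;0 0 -0.72 0 0 -0.09 1;0 0 -0.84 0 0 -0.11 1;0 0 -0.96 0 0 -0.12 1;0 0 -1.08 0 0 -0.14 1;0 0 -1.2 0 0 -0.15 1;0 0 -1.32 0 0 -0.17 1;0 0 -1.44 0 0 -0.18 1"

```text
time: 11.02
tcp_pos: [0.5074, 0.0047, 0.0345]
eef_rot: [0.003, 0.027, 1.0, -0.0]
contact_force: [3.6, -0.5, -0.3]
finger_gap: 0.548
gripper_force: 51.3
```

```bash
python3 kb.py
```

```text
11.02 j [-0.15   0.333  0.066  2.067 -0.031  0.738  1.452] tcp [0.507 0.005 0.035] F [ 3.638 -0.492 -0.32 ] gap 0.5476384614419769 gf 51.32173418998718
```

send_rows:
  rows: "0 0 -0.12 0 0 -0.02 1;0 0 -0.24 0 0 -0.03 1;0 0 -0.36 0 0 -0.05 1;0 0 -0.48 0 0 -0.06 1;0 0 -0.6 0 0 -0.08 1;0 0 -0.72 0 0 -0.09 1;0 0 -0.84 0 0 -0.11 1;0 0 -0.96 0 0 -0.12 1;0 0 -1.08 0 0 -0.14 1;0 0 -1.14 0 0 -0.14 1;0 0 -1.14 0 0 -0.14 0;0 0 -1.14 0 0 -0.14 0"

```text
time: 12.02
tcp_pos: [0.504, 0.0048, 0.0347]
eef_rot: [-0.001, -0.514, 0.858, 0.0]
contact_force: [0.3, -0.8, -0.6]
finger_gap: 0.807
gripper_force: 0.0
```

```bash
python3 kb.py
```

```text
12.02 j [ 0.04   0.337 -0.149  2.06   0.072  0.751  2.497] tcp [0.504 0.005 0.035] F [ 0.317 -0.777 -0.61 ] gap 0.8072536699803644 gf 0.0
```

send_rows:
  rows: "0 0 0 0 0 0 0;0 0 0 0 0 0 0;0 0 1.2 0 0 0 0;0 0 1.2 0 0 0 0;0 0 1.2 0 0 0 0;0 0 1.2 0 0 0 0;0 0 1.2 0 0 0 0;0 0 1.2 0 0 0 0;0 0 1.2 0 0 0 0;0 0 1.2 0 0 0 0;0 0 1.2 0 0 0 0;0 0 1.2 0 0 0 0"

```text
time: 13.02
tcp_pos: [0.5043, 0.0053, 0.0349]
eef_rot: [-0.0, 0.062, 0.998, -0.0]
contact_force: [-0.1, 0.0, 0.4]
finger_gap: 1.001
gripper_force: 0.0
```

send_rows:
  rows: "0 0 1.5 0 0 0 0;0 0 1.5 0 0 0 0;0 0 1.5 0 0 0 0;0 0 1.5 0 0 0 0;0 0 1.5 0 0 0 0;0 0 1.5 0 0 0 0;0 0 1.5 0 0 0 0;0 0 1.5 0 0 0 0;0 0 1.5 0 0 0 0;0 0 1.5 0 0 0 0;0 0 1.5 0 0 0 0;0 0 1.5 0 0 0 0"

```text
time: 14.02
tcp_pos: [0.5044, 0.0054, 0.035]
eef_rot: [-0.0, 0.726, 0.688, -0.0]
contact_force: [0.1, -0.6, -0.2]
finger_gap: 0.997
gripper_force: 0.0
```

send_rows:
  rows: "0 0 1.5 0 0 0 0;0 0 1.5 0 0 0 0;0 0 1.5 0 0 0 0;0 0 1.5 0 0 0 0;0 0 1.5 0 0 0 0;0 0 1.5 0 0 0 0;0 0 1.5 0 0 0 0;0 0 1.5 0 0 0 0;0 0 1.5 0 0 0 0;0 0 1.5 0 0 0 0;0 0 1.5 0 0 0 0;0 0 1.5 0 0 0 0"

```text
time: 15.02
tcp_pos: [0.5044, 0.0055, 0.035]
eef_rot: [0.0, 1.0, 0.008, -0.0]
contact_force: [-0.0, -0.2, -0.4]
finger_gap: 0.999
gripper_force: 0.0
```

```bash
python3 kb.py
```

```text
15.02 j [-0.694  0.404  0.697  2.093 -0.372  0.768 -1.319] tcp [0.504 0.005 0.035] F [-0.011 -0.216 -0.429] gap 0.9991206953333454 gf 0.0
```

send_rows:
  rows: "0 0 1.25 0 0 0 0;0 0 1.25 0 0 0 0;0 0 1.25 0 0 0 0;0 0 1.25 0 0 0 0;0 0 1.25 0 0 0 0;0 0 1.25 0 0 0 0;0 0 1.25 0 0 0 0;0 0 1.25 0 0 0 0;0 0 1.25 0 0 0 0;0 0 1.25 0 0 0 0;0 0 1.25 0 0 0 0.5;0 0 1.25 0 0 0 1"

```text
time: 16.02
tcp_pos: [0.5045, 0.0055, 0.0349]
eef_rot: [0.0, 0.819, -0.574, -0.0]
contact_force: [-0.4, -0.2, -0.1]
finger_gap: 0.747
gripper_force: 0.0
```

send_rows:
  rows: "0 0 0 0 0 0 1;0 0 0 0 0 0 1;0 0 0 0 0 0 1;0 0 0 0 0 0 1;0 0 0 0 0 0 1;0 0 -0.12 0 0 -0.02 1;0 0 -0.24 0 0 -0.03 1;0 0 -0.36 0 0 -0.05 1;0 0 -0.48 0 0 -0.06 1;0 0 -0.6 0 0 -0.08 1;0 0 -0.72 0 0 -0.09 1"

```text
time: 16.93
tcp_pos: [0.505, 0.0052, 0.0365]
eef_rot: [-0.0, 0.969, -0.248, 0.0]
contact_force: [-0.9, 0.2, 5.6]
finger_gap: 0.541
gripper_force: 51.4
```

send_rows:
  rows: "0 0 -0.12 0 0 -0.02 1;0 0 -0.24 0 0 -0.03 1;0 0 -0.36 0 0 -0.05 1;0 0 -0.48 0 0 -0.06 1;0 0 -0.6 0 0 -0.08 1;0 0 -0.72 0 0 -0.09 1;0 0 -0.84 0 0 -0.11 1;0 0 -0.96 0 0 -0.12 1;0 0 -1.08 0 0 -0.14 1;0 0 -1.2 0 0 -0.15 1;0 0 -1.32 0 0 -0.17 1;0 0 -1.44 0 0 -0.18 1"

```text
time: 17.93
tcp_pos: [0.5055, 0.0035, 0.0384]
eef_rot: [0.001, 0.892, 0.451, 0.001]
contact_force: [0.1, -2.5, 4.2]
finger_gap: 0.547
gripper_force: 51.4
```

send_rows:
  rows: "0 0 -0.12 0 0 -0.02 1;0 0 -0.24 0 0 -0.03 1;0 0 -0.36 0 0 -0.05 1;0 0 -0.48 0 0 -0.06 1;0 0 -0.6 0 0 -0.08 1;0 0 -0.72 0 0 -0.09 1;0 0 -0.84 0 0 -0.11 1;0 0 -0.96 0 0 -0.12 1;0 0 -1.08 0 0 -0.14 1;0 0 -1.2 0 0 -0.15 1;0 0 -1.32 0 0 -0.17 1;0 0 -1.44 0 0 -0.18 1"

```text
time: 18.93
tcp_pos: [0.5073, 0.0037, 0.0403]
eef_rot: [0.003, 0.373, 0.928, 0.0]
contact_force: [3.7, -1.4, 0.7]
finger_gap: 0.547
gripper_force: 51.2
```

send_rows:
  rows: "0 0 -0.12 0 0 -0.02 1;0 0 -0.24 0 0 -0.03 1;0 0 -0.36 0 0 -0.05 1;0 0 -0.48 0 0 -0.06 1;0 0 -0.6 0 0 -0.08 1;0 0 -0.72 0 0 -0.09 1;0 0 -0.84 0 0 -0.11 1;0 0 -0.96 0 0 -0.12 1;0 0 -1.08 0 0 -0.14 1;0 0 -1.2 0 0 -0.15 1;0 0 -1.32 0 0 -0.17 1;0 0 -1.44 0 0 -0.18 1"

```text
time: 19.93
tcp_pos: [0.5072, 0.0056, 0.0421]
eef_rot: [0.003, -0.332, 0.943, -0.0]
contact_force: [3.1, 1.6, 0.5]
finger_gap: 0.546
gripper_force: 51.5
```

```bash
python3 kb.py
```

```text
19.93 j [-0.032  0.322 -0.068  2.058  0.03   0.757  2.129] tcp [0.507 0.006 0.042] F [3.14  1.579 0.539] gap 0.5464945833305532 gf 51.527379155159
```

send_rows:
  rows: "0 0 -0.12 0 0 -0.02 1;0 0 -0.24 0 0 -0.03 1;0 0 -0.36 0 0 -0.05 1;0 0 -0.48 0 0 -0.06 1;0 0 -0.48 0 0 -0.06 0;0 0 -0.48 0 0 -0.06 0;0 0 -0.48 0 0 -0.06 0;0 0 -0.48 0 0 -0.06 0;0 0 -0.48 0 0 -0.06 0"

```text
time: 20.68
tcp_pos: [0.5041, 0.005, 0.0417]
eef_rot: [-0.001, -0.544, 0.839, 0.0]
contact_force: [-0.3, 0.7, 0.2]
finger_gap: 1.004
gripper_force: 0.0
```

send_rows:
  rows: "0 0 1.5 0 0 0 0;0 0 1.5 0 0 0 0;0 0 1.5 0 0 0 0;0 0 1.5 0 0 0 0;0 0 1.5 0 0 0 0;0 0 1.5 0 0 0 0;0 0 1.5 0 0 0 0;0 0 1.5 0 0 0 0;0 0 1.5 0 0 0 0;0 0 1.5 0 0 0 0;0 0 1.5 0 0 0 0;0 0 1.5 0 0 0 0"

```text
time: 21.68
tcp_pos: [0.5045, 0.0054, 0.0419]
eef_rot: [-0.0, 0.177, 0.984, -0.0]
contact_force: [-0.1, -0.8, 1.0]
finger_gap: 1.002
gripper_force: 0.0
```

send_rows:
  rows: "0 0 1.5 0 0 0 0;0 0 1.5 0 0 0 0;0 0 1.5 0 0 0 0;0 0 1.5 0 0 0 0;0 0 1.5 0 0 0 0;0 0 1.5 0 0 0 0;0 0 1.5 0 0 0 0;0 0 1.5 0 0 0 0;0 0 1.5 0 0 0 0;0 0 1.5 0 0 0 0;0 0 1.5 0 0 0 0;0 0 1.5 0 0 0 0"

```text
time: 22.68
tcp_pos: [0.5046, 0.0054, 0.042]
eef_rot: [-0.0, 0.8, 0.6, -0.0]
contact_force: [0.6, 0.4, -0.0]
finger_gap: 0.999
gripper_force: 0.0
```

send_rows:
  rows: "0 0 1.5 0 0 0 0;0 0 1.5 0 0 0 0;0 0 1.5 0 0 0 0;0 0 1.5 0 0 0 0;0 0 1.5 0 0 0 0;0 0 1.5 0 0 0 0;0 0 1.5 0 0 0 0;0 0 1.5 0 0 0 0;0 0 1.5 0 0 0 0;0 0 1.5 0 0 0 0;0 0 1.5 0 0 0 0;0 0 1.5 0 0 0 0"

```text
time: 23.68
tcp_pos: [0.5046, 0.0056, 0.042]
eef_rot: [-0.0, 0.994, -0.107, -0.0]
contact_force: [0.1, -0.2, -0.1]
finger_gap: 1.002
gripper_force: 0.0
```

```bash
python3 kb.py
```

```text
23.68 j [-0.724  0.398  0.733  2.091 -0.376  0.784 -1.543] tcp [0.505 0.006 0.042] F [ 0.14  -0.217 -0.104] gap 1.001743511124032 gf 0.0
```

send_rows:
  rows: "0 0 1.1 0 0 0 0;0 0 1.1 0 0 0 0;0 0 1.1 0 0 0 0;0 0 1.1 0 0 0 0;0 0 1.1 0 0 0 0;0 0 1.1 0 0 0 0;0 0 1.1 0 0 0 0;0 0 1.1 0 0 0 0;0 0 1.1 0 0 0 0.5;0 0 1.1 0 0 0 1;0 0 1.1 0 0 0 1;0 0 1.1 0 0 0 1"

```text
time: 24.68
tcp_pos: [0.5058, 0.0059, 0.0426]
eef_rot: [-0.001, 0.795, -0.607, 0.0]
contact_force: [2.0, 1.5, 0.6]
finger_gap: 0.55
gripper_force: 51.2
```

send_rows:
  rows: "0 0 0 0 0 0 1;0 0 0 0 0 0 1;0 0 0 0 0 0 1;0 0 -0.12 0 0 -0.02 1;0 0 -0.24 0 0 -0.03 1;0 0 -0.36 0 0 -0.05 1;0 0 -0.48 0 0 -0.06 1;0 0 -0.6 0 0 -0.08 1;0 0 -0.72 0 0 -0.09 1;0 0 -0.84 0 0 -0.11 1;0 0 -0.96 0 0 -0.12 1"
  grip_force: 40

```text
time: 25.6
tcp_pos: [0.505, 0.005, 0.0437]
eef_rot: [-0.0, 0.985, -0.17, 0.0]
contact_force: [-0.2, -0.6, 4.7]
finger_gap: 0.545
gripper_force: 51.5
```

send_rows:
  rows: "0 0 -0.12 0 0 -0.02 1;0 0 -0.24 0 0 -0.03 1;0 0 -0.36 0 0 -0.05 1;0 0 -0.48 0 0 -0.06 1;0 0 -0.6 0 0 -0.08 1;0 0 -0.72 0 0 -0.09 1;0 0 -0.84 0 0 -0.11 1;0 0 -0.96 0 0 -0.12 1;0 0 -1.08 0 0 -0.14 1;0 0 -1.2 0 0 -0.15 1;0 0 -1.32 0 0 -0.17 1;0 0 -1.44 0 0 -0.18 1"

```text
time: 26.6
tcp_pos: [0.5057, 0.0034, 0.0456]
eef_rot: [0.001, 0.853, 0.521, 0.001]
contact_force: [0.5, -1.4, 2.8]
finger_gap: 0.547
gripper_force: 51.4
```

```bash
python3 -c "
from h import *
st(); print(get_state()['moment'])"
```

```text
26.6 j [-0.481  0.335  0.446  2.079 -0.204  0.767 -0.384] tcp [0.506 0.003 0.046] F [ 0.477 -1.375  2.799] gap 0.5465449872034283 gf 51.402658224105835
[-0.375 -0.305 -0.089]
```

send_rows:
  rows: "0 0 -0.12 0 0 -0.02 1;0 0 -0.24 0 0 -0.03 1;0 0 -0.36 0 0 -0.05 1;0 0 -0.48 0 0 -0.06 1;0 0 -0.6 0 0 -0.08 1;0 0 -0.72 0 0 -0.09 1"

```text
time: 27.1
tcp_pos: [0.5066, 0.0034, 0.0465]
eef_rot: [0.002, 0.615, 0.789, 0.001]
contact_force: [2.9, -1.8, -0.2]
finger_gap: 0.548
gripper_force: 51.2
```

```bash
python3 -c "
from h import *
st(); print(get_state()['moment'])"
```

```text
27.1 j [-0.358  0.32   0.304  2.072 -0.134  0.764  0.274] tcp [0.507 0.003 0.047] F [ 2.872 -1.805 -0.222] gap 0.547504168435001 gf 51.228877902030945
[-0.332 -0.575 -0.131]
```

send_rows:
  rows: "0 0 -0.12 0 0 -0.02 1;0 0 -0.24 0 0 -0.03 1;0 0 -0.36 0 0 -0.05 1;0 0 -0.48 0 0 -0.06 1;0 0 -0.6 0 0 -0.08 1;0 0 -0.72 0 0 -0.09 1"

```text
time: 27.6
tcp_pos: [0.5074, 0.0039, 0.0475]
eef_rot: [0.003, 0.298, 0.955, 0.0]
contact_force: [4.5, -2.1, -0.9]
finger_gap: 0.543
gripper_force: 51.0
```

```bash
python3 -c "
from h import *
st(); print(get_state()['moment'])"
```

```text
27.6 j [-0.239  0.312  0.169  2.066 -0.073  0.764  0.939] tcp [0.507 0.004 0.047] F [ 4.548 -2.068 -0.934] gap 0.5427220168219699 gf 50.98756670951843
[-0.216 -0.873 -0.787]
```

send_rows:
  rows: "0 0 -0.12 0 0 -0.02 1;0 0 -0.24 0 0 -0.03 1;0 0 -0.36 0 0 -0.05 1;0 0 -0.36 0 0 -0.05 1"

```text
time: 27.93
tcp_pos: [0.5004, 0.006, 0.0471]
eef_rot: [-0.005, 0.125, 0.992, 0.001]
contact_force: [-6.3, 3.5, 9.7]
finger_gap: 0.547
gripper_force: 52.4
```

```bash
python3 -c "
from h import *
st(); print(get_state()['moment'])"
```

```text
27.93 j [-0.182  0.308  0.101  2.067 -0.049  0.777  1.269] tcp [0.5   0.006 0.047] F [-6.29   3.477  9.67 ] gap 0.5474614793046803 gf 52.41922974586487
[ 0.522  1.508 -0.624]
```

send_rows:
  rows: "0 0 0.1 0 0 0 0;0 0 0.1 0 0 0 0;0 0 0.1 0 0 0 0;0 0 0.1 0 0 0 0;0 0 0.1 0 0 -4 0;0 0 0.1 0 0 -8 0;0 0 0.1 0 0 -12 0;0 0 0.1 0 0 -12 0;0 0 0.1 0 0 -12 1;0 0 0.1 0 0 -12 1;0 0 0.1 0 0 -12 1;0 0 0.1 0 0 -12 1"

```text
time: 28.93
tcp_pos: [0.5031, 0.0052, 0.1654]
eef_rot: [-0.002, 0.173, 0.985, -0.001]
contact_force: [-0.0, -0.6, -0.1]
finger_gap: 0.456
gripper_force: 0.0
```

```bash
cat > d.py <<'E'
from h import *
st()
t=tool()[:3,3]; T=tool()
p=cam("scene"); q=cam("top")
uv=px(p,[t+[0,0,k] for k in (0,.019,.033,.05)]); print(uv)
c=uv[1].astype(int); x0,y0=c[0]-35,c[1]-45; s=6
im=cv2.resize(np.ascontiguousarray(p["color"][y0:y0+90,x0:x0+70,::-1]),None,fx=s,fy=s,interpolation=cv2.INTER_CUBIC)
for i,u in enumerate(uv): cv2.line(im,tuple(int(v) for v in ((u-[x0,y0]+.5)*s+[8,0])),tuple(int(v) for v in ((u-[x0,y0]+.5)*s+[40,0])),[(0,0,255),(255,255,0),(0,255,0),(255,0,255)][i],1)
b=q["color"][150:260,225:400,::-1]; b=cv2.resize(b,None,fx=2.2,fy=2.2,interpolation=cv2.INTER_CUBIC)
o=np.zeros((540,420+b.shape[1],3),np.uint8); o[:540,:420]=im; o[:b.shape[0],420:]=b
cv2.imwrite("pics/d1.png",o); print(o.shape)
go([.636,.122,.15],-6)
E
python3 d.py
```

```text
28.93 j [-0.216  0.141  0.133  1.98  -0.021  1.026  1.15 ] tcp [0.503 0.005 0.165] F [-0.005 -0.588 -0.083] gap 0.4555924820924554 gf 0.0
[[299.356 154.648]
 [299.048 149.54 ]
 [298.816 145.673]
 [298.528 140.856]]
(540, 805, 3)
turn 1.327 or -1.815 shift [-8.47 15.5   1.52] tilt 0.19 y 70.0
```

View pics/d1.png

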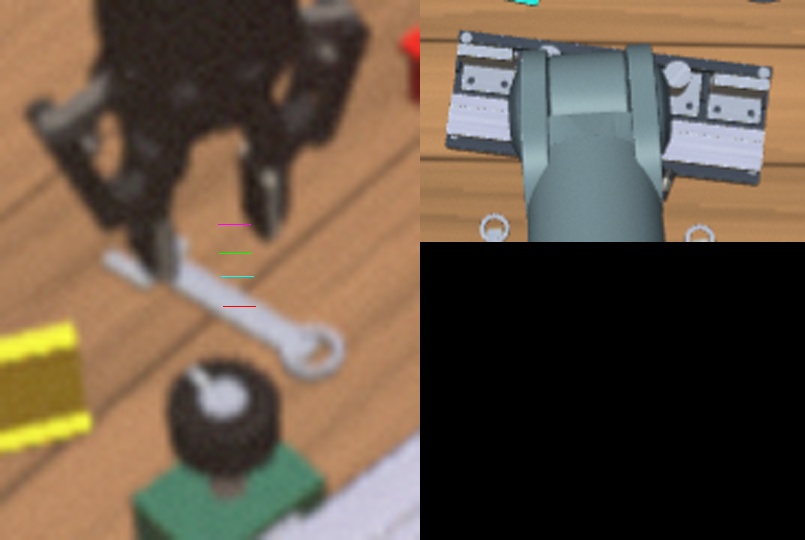

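send_rows:
  rows: "0 0 1.33 -8.5 15.5 1.5 0.4;0 0 1.33 -8.5 15.5 1.5 0.4;0 0 1.33 -8.5 15.5 1.5 0.4;0 0 1.33 -8.5 15.5 1.5 0.4;0 0 1.33 -8.5 15.5 1.5 0.4;0 0 1.33 -8.5 15.5 1.5 0.4;0 0 1.33 -8.5 15.5 1.5 0.4;0 0 1.33 -8.5 15.5 1.5 0.4;0 0 1.33 -8.5 15.5 1.5 0.4;0 0 1.33 -8.5 15.5 1.5 0.4;0 0 1.33 -8.5 15.5 1.5 0.4;0 0 1.33 -8.5 15.5 1.5 0.4"

```text
time: 30.03
tcp_pos: [0.637, 0.122, 0.151]
eef_rot: [-0.0, 0.745, 0.668, -0.001]
contact_force: [0.2, -0.0, 0.2]
finger_gap: 0.599
gripper_force: 0.0
```

```bash
cat > e.py <<'E'
from h import *
import sys
st()
p=cam("wrist"); 
o=np.array([.622,-.009]); yaw=np.radians(-5.97); ex=np.array([np.cos(yaw),np.sin(yaw)]); ey=np.array([-ex[1],ex[0]])
pts=[]
for s in (.132,.066,0,-.066,-.132):
    for dx,dy in ((-.006,-.028),(.006,-.028),(.006,.028),(-.006,.028)): pts.append([*(o+s*ey+dx*ex+dy*ey),.081])
uv=px(p,pts).reshape(5,4,2)
im=np.ascontiguousarray(p["color"][:,:,::-1])
for u in uv[[0,2,4]]: cv2.polylines(im,[u.astype(np.int32)],True,(0,0,255),1)
cv2.imwrite("pics/e1.png",im)
q=cam("top")
m=uv[0].mean(0); print(m)
for t in ["web0_c","post0_c"]:
    for b in boxes_of(p,t)[:5]: X=w(p,b["xyz"]); print(t,round(b["confidence"],2),X,px(p,X))
go([*(o+.132*ey),.026],-6)
E
python3 e.py
```

```text
30.03 j [-0.486  0.433  0.301  1.653 -0.141  1.079 -0.254] tcp [0.637 0.122 0.151] F [ 0.219 -0.045  0.211] gap 0.5988264200595372 gf 0.0
[319.855 195.941]
post0_c 0.85 [0.626 0.068 0.044] [[315.817 240.911]]
turn -0.002 or 3.14 shift [ 0.02 -0.16 12.58] tilt 0.05 y -6.1
```

View pics/e1.png

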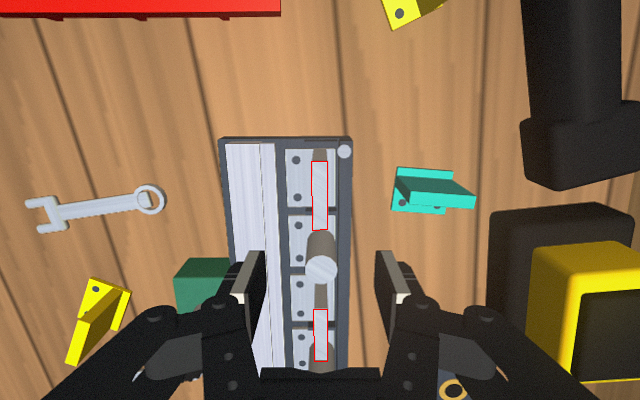

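send_rows:
  rows: "0 0 0 0 -0.2 4 0.4;0 0 0 0 -0.2 8 0.4;0 0 0 0 -0.2 11 0.4;0 0 0 0 -0.2 12.5 0.4;0 0 0 0 -0.2 12.5 0.4;0 0 0 0 -0.2 12.5 1;0 0 0 0 -0.2 12.5 1;0 0 0 0 -0.2 12.5 1;0 0 0 0 -0.2 12.5 1;0 0 0 0 -0.2 12.5 1;0 0 0 0 -0.2 12.5 1;0 0 0 0 -0.2 12.5 1"
  grip_force: 70

```text
time: 31.23
tcp_pos: [0.6379, 0.1226, 0.0299]
eef_rot: [0.001, 0.744, 0.668, 0.002]
contact_force: [0.0, -1.1, 6.3]
finger_gap: 0.123
gripper_force: 70.2
```

```bash
python3 kb.py
```

```text
31.23 j [-0.459  0.573  0.267  1.728 -0.19   0.861 -0.218] tcp [0.638 0.123 0.03 ] F [ 0.015 -1.113  6.288] gap 0.12311757840192478 gf 70.2027976512909
```

send_rows:
  rows: "0 0 0 0 0 -2 1;0 0 0 0 0 -5 1;0 0 0 0 0 -9 1;0 0 0 0 0 -13 1;0 0 0 0 0 -13 1"

```text
time: 31.65
tcp_pos: [0.6422, 0.1232, 0.1673]
eef_rot: [0.004, 0.744, 0.668, 0.008]
contact_force: [2.4, -0.3, 0.2]
finger_gap: 0.124
gripper_force: 69.3
```

```bash
cat >> h.py <<'E'
from scipy.optimize import minimize
def crate(name,p=None):
    L=.24 if name[0]=="l" else .16; p=p or cam("top")
    x0=np.array([.505,.35 if L==.24 else -.337,-.1])
    ms=[r for r in cut_out(p,name) if r["confidence"]>.3]
    if not ms: print(name,"not seen"); return None
    def near(r):
        v,u=np.nonzero(r["mask"]); return np.linalg.norm(ray(p,[[u.mean(),v.mean()]],.02)[0][:2]-x0[:2])
    m=min(ms,key=near)["mask"].astype(np.uint8); v,u=np.nonzero(m)
    x0[:2]=ray(p,[[u.mean(),v.mean()]],.02)[0][:2]
    C=np.array([[a*L/2,b*.07,z] for a in(-1,1) for b in(-1,1) for z in(0,.042)])
    def f(x):
        c,s=np.cos(x[2]),np.sin(x[2]); X=C@np.array([[c,s,0],[-s,c,0],[0,0,1]])+[x[0],x[1],0]
        h=cv2.convexHull(px(p,X).astype(np.float32)); b=np.zeros((1600,2560),np.uint8)
        cv2.fillPoly(b,[(h*4+2).astype(np.int32)],1); b=cv2.resize(b.astype(np.float32),(640,400),interpolation=cv2.INTER_AREA)
        return 1-np.minimum(b,m).sum()/np.maximum(b,m).sum()
    r=minimize(f,x0,method="Nelder-Mead",options=dict(initial_simplex=[x0,x0+[.01,0,0],x0+[0,.01,0],x0+[0,0,.1]],maxiter=80))
    print(name,r.x[:2],"yaw",np.degrees(r.x[2]).round(1),"IoU",round(1-r.fun,3)); return r.x
def spot(c,a,b): return np.array([c[0]+a*np.cos(c[2])-b*np.sin(c[2]),c[1]+a*np.sin(c[2])+b*np.cos(c[2])])
E
python3 - <<'E'
from h import *
st()
c=crate("long_crate"); crate("long_crate",cam("scene")); crate("short_crate")
go([*spot(c,.078,0),.14],np.degrees(c[2]))
E
```

```text
31.65 j [-0.49   0.415  0.305  1.643 -0.138  1.088 -0.255] tcp [0.642 0.123 0.167] F [ 2.447 -0.337  0.198] gap 0.12359122721932803 gf 69.25413966178894
long_crate [0.503 0.351] yaw -3.6 IoU 0.935
long_crate [0.504 0.347] yaw -3.4 IoU 0.504
short_crate [ 0.502 -0.297] yaw -4.7 IoU 0.958
turn -0.045 or 3.096 shift [21.78 -7.61  1.44] tilt 0.32 y -6.2
```

send_rows:
  rows: "0 0 -0.04 21.8 -7.6 4 1;0 0 -0.04 21.8 -7.6 4 1;0 0 -0.04 21.8 -7.6 4 1;0 0 -0.04 21.8 -7.6 4 1;0 0 -0.04 21.8 -7.6 4 1;0 0 -0.04 21.8 -7.6 4 1;0 0 -0.04 21.8 -7.6 4 1;0 0 -0.04 21.8 -7.6 4 1"

```text
time: 32.62
tcp_pos: [0.5796, 0.3504, 0.114]
eef_rot: [-0.001, 0.728, 0.685, -0.003]
contact_force: [0.7, -0.4, -2.1]
finger_gap: 0.121
gripper_force: 69.1
```

Run:
```python
from h import *
st()
p=cam("wrist"); save(p,"f1"); c=crate("long_crate"); 
if c is not None: go([*spot(c,.078,0),.016],np.degrees(c[2]))
go([*spot([.503,.351,-.063],.078,0),.016],-3.6)
```

```text
32.62 j [-0.765  0.519  0.217  1.598 -0.126  1.043 -0.573] tcp [0.58  0.35  0.114] F [ 0.653 -0.405 -2.127] gap 0.12141609057434653 gf 69.12535071372986
long_crate [0.503 0.346] yaw -5.5 IoU 0.803
turn 0.025 or -3.117 shift [-0.5  -0.28 10.02] tilt 0.19 y -4.1
turn -0.008 or 3.134 shift [ 0.21 -0.34 10.01] tilt 0.19 y -4.1
```

View pics/f1.png

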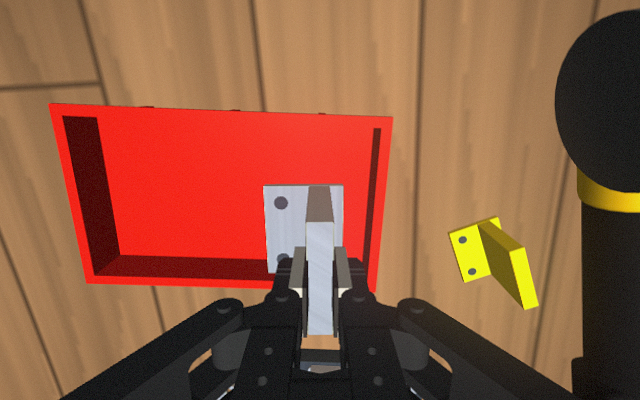

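send_rows:
  rows: "0 0 0 0 -0.3 4 1;0 0 0 0 -0.3 7.5 1;0 0 0 0 -0.3 9 1;0 0 0 0 -0.3 9.8 1;0 0 0 0 -0.3 9.8 1;0 0 0 0 -0.3 9.8 1;0 0 0 0 -0.3 9.8 0.65;0 0 0 0 -0.3 9.8 0.65;0 0 0 0 -0.3 9.8 0.65;0 0 0 0 -0.3 6 0.65;0 0 0 0 -0.3 2 0.5;0 0 0 0 -0.3 -3 0.4"

```text
time: 33.77
tcp_pos: [0.5801, 0.3471, 0.1404]
eef_rot: [-0.0, 0.731, 0.683, -0.001]
contact_force: [0.6, 0.1, 0.4]
finger_gap: 0.596
gripper_force: 0.0
```

Run:
```python
from h import *
st()
p=cam("wrist")
for b in boxes_of(p,"web0_c")[:3]: X=w(p,b["xyz"]); print(round(b["confidence"],2),X)
go([.622,-.009,.13],-6)
```

```text
33.77 j [-0.77   0.488  0.226  1.587 -0.119  1.082 -0.58 ] tcp [0.58  0.347 0.14 ] F [0.569 0.062 0.407] gap 0.5957437163212033 gf 0.0
turn 0.036 or -3.105 shift [-35.74   5.84   1.72] tilt 1.18 y -3.9
```

send_rows:
  rows: "0 0 0.036 -35.7 5.9 1 0.4;0 0 0.036 -35.7 5.9 1 0.4;0 0 0.036 -35.7 5.9 1 0.4;0 0 0.036 -35.7 5.9 1 0.4;0 0 0.036 -35.7 5.9 1 0.4;0 0 0.036 -35.7 5.9 1 0.4;0 0 0.036 -35.7 5.9 1 0.4;0 0 0.036 -35.7 5.9 1 0.4;0 0 0.036 -35.7 5.9 1 0.4;0 0 0.036 -35.7 5.9 1 0.4;0 0 0.036 -35.7 5.9 1 0.4;0 0 0.036 -35.7 5.9 1 0.4"

```text
time: 34.87
tcp_pos: [0.6159, -0.0119, 0.1299]
eef_rot: [0.0, 0.743, 0.669, 0.001]
contact_force: [-0.0, 0.6, -0.2]
finger_gap: 0.601
gripper_force: 0.0
```

Run:
```python
from h import *
st()
go([.622,-.009,.026],-6)
```

```text
34.87 j [-0.327  0.397  0.347  1.759 -0.157  1.011 -0.025] tcp [ 0.616 -0.012  0.13 ] F [-0.039  0.575 -0.163] gap 0.6009724819261547 gf 0.0
turn 0.001 or -3.141 shift [ 0.33  0.56 10.4 ] tilt 0.13 y -5.9
```

send_rows:
  rows: "0 0 0 0.3 0.6 2 0.4;0 0 0 0.3 0.6 6 0.4;0 0 0 0.3 0.6 9 0.4;0 0 0 0.3 0.6 10.4 0.4;0 0 0 0.3 0.6 10.4 0.4;0 0 0 0.3 0.6 10.4 1;0 0 0 0.3 0.6 10.4 1;0 0 0 0.3 0.6 10.4 1;0 0 0 0.3 0.6 10.4 1;0 0 0 0.3 0.6 10.4 1;0 0 0 0.3 0.6 10.4 1"

```text
time: 35.78
tcp_pos: [0.6237, -0.0103, 0.0277]
eef_rot: [0.001, 0.743, 0.669, 0.002]
contact_force: [-0.6, 0.6, 7.4]
finger_gap: 0.124
gripper_force: 70.3
```

send_rows:
  rows: "0 0 0 0 0 -2 1;0 0 0 0 0 -5 1;0 0 0 0 0 -9 1;0 0 0 0 0 -13 1;0 0 0 0 0 -13 1;0 0 0 0 0 -13 1"

```text
time: 36.28
tcp_pos: [0.6244, -0.0109, 0.159]
eef_rot: [0.002, 0.743, 0.669, 0.003]
contact_force: [0.1, -0.9, -2.8]
finger_gap: 0.124
gripper_force: 69.3
```

```bash
cat > g.py <<'E'
from h import *
import sys
st()
n=sys.argv[1]; c=crate(n)
z=float(sys.argv[4]); a=float(sys.argv[5]) if len(sys.argv)>5 else 0
go([*spot(c,float(sys.argv[2]),float(sys.argv[3])),z],np.degrees(c[2])+a)
E
python3 g.py long_crate .009 0 .12
```

```text
36.28 j [-0.335  0.378  0.357  1.72  -0.149  1.062 -0.034] tcp [ 0.624 -0.011  0.159] F [ 0.119 -0.909 -2.796] gap 0.12379982431638897 gf 69.25535202026367
long_crate [0.507 0.348] yaw -4.8 IoU 0.87
turn -0.02 or 3.122 shift [ 34.53 -14.03   3.44] tilt 0.13 y -6.0
```

send_rows:
  rows: "0 0 0.02 34.5 -14 3 1;0 0 0.02 34.5 -14 3 1;0 0 0.02 34.5 -14 3 1;0 0 0.02 34.5 -14 3 1;0 0 0.02 34.5 -14 3 1;0 0 0.02 34.5 -14 3 1;0 0 0.02 34.5 -14 3 1;0 0 0.02 34.5 -14 3 1;0 0 0.02 34.5 -14 3 1;0 0 0.02 34.5 -14 3 1;0 0 0.02 34.5 -14 3 1"

```text
time: 37.3
tcp_pos: [0.5128, 0.3513, 0.1214]
eef_rot: [-0.001, 0.746, 0.665, -0.003]
contact_force: [0.9, -1.4, -2.3]
finger_gap: 0.123
gripper_force: 69.1
```

```bash
cat > v.py <<'E'
from h import *
import sys
# wrist look at the crate with the part held; draw crate outline at rim from the estimate
st(); p=cam("wrist"); save(p,sys.argv[1])
g=get_state()
for b in boxes_of(p,"web0_c")[:3]+boxes_of(p,"post0_c")[:3]: X=w(p,b["xyz"]); print(round(b["confidence"],2),X,px(p,X)[0].round())
E
python3 v.py f2; python3 g.py long_crate .009 0 .015
```

```text
37.3 j [-0.829  0.412  0.204  1.738 -0.099  1.008 -0.703] tcp [0.513 0.351 0.121] F [ 0.925 -1.416 -2.28 ] gap 0.12301610365098647 gf 69.07344102859497
0.7 [0.51  0.367 0.121] [314. 209.]
37.45 j [-0.824  0.409  0.212  1.739 -0.097  1.008 -0.703] tcp [0.518 0.344 0.123] F [-0.155 -0.225 -2.462] gap 0.12011467569890134 gf 69.07504320144653
long_crate [0.503 0.344] yaw -6.9 IoU 0.72
turn -0.008 or 3.134 shift [-0.14 -0.62 10.91] tilt 0.14 y -7.3
```

send_rows:
  rows: "0 0 -0.02 0.3 -0.3 4 1;0 0 -0.02 0.3 -0.3 8 1;0 0 -0.02 0.3 -0.3 10 1;0 0 -0.02 0.3 -0.3 10.9 1;0 0 -0.02 0.3 -0.3 10.9 1;0 0 -0.02 0.3 -0.3 10.9 1;0 0 -0.02 0.3 -0.3 10.9 0.65;0 0 -0.02 0.3 -0.3 10.9 0.65;0 0 -0.02 0.3 -0.3 10.9 0.65;0 0 -0.02 0.3 -0.3 7 0.65;0 0 -0.02 0.3 -0.3 3 0.5;0 0 -0.02 0.3 -0.3 -2 0.4"

```text
time: 38.55
tcp_pos: [0.5149, 0.3502, 0.1378]
eef_rot: [0.0, 0.743, 0.669, -0.001]
contact_force: [0.5, 0.3, -0.1]
finger_gap: 0.595
gripper_force: 0.0
```

Run:
```python
from h import *
st()
go([.608,-.140,.16],-6)
```

```text
38.55 j [-0.832  0.393  0.209  1.728 -0.093  1.032 -0.694] tcp [0.515 0.35  0.138] F [ 0.464  0.295 -0.069] gap 0.5952213836347391 gf 0.0
turn 0.001 or -3.141 shift [-47.79  14.34  -2.18] tilt 0.07 y -6.0
```

send_rows:
  rows: "0 0 0 -47.8 14.3 -1 0.4;0 0 0 -47.8 14.3 -1 0.4;0 0 0 -47.8 14.3 -1 0.4;0 0 0 -47.8 14.3 -1 0.4;0 0 0 -47.8 14.3 -1 0.4;0 0 0 -47.8 14.3 -1 0.4;0 0 0 -47.8 14.3 -1 0.4;0 0 0 -47.8 14.3 -1 0.4;0 0 0 -47.8 14.3 -1 0.4;0 0 0 -47.8 14.3 -1 0.4;0 0 0 -47.8 14.3 -1 0.4;0 0 0 -47.8 14.3 -1 0.4"

```text
time: 39.55
tcp_pos: [0.609, -0.1419, 0.1483]
eef_rot: [0.001, 0.743, 0.669, 0.001]
contact_force: [0.4, -0.2, 0.5]
finger_gap: 0.598
gripper_force: 0.0
```

send_rows:
  rows: "0 0 0 0 0 0 0.4;0 0 0 0 0 0 0.4;0 0 0 0 0 0 0.4"

```text
time: 39.8
tcp_pos: [0.6086, -0.1396, 0.1474]
eef_rot: [0.0, 0.743, 0.669, 0.001]
contact_force: [0.8, 0.0, -0.8]
finger_gap: 0.598
gripper_force: 0.0
```

Run:
```python
from h import *
st()
go([.608,-.140,.026],-6)
```

```text
39.8 j [-0.172  0.401  0.417  1.726 -0.184  1.052  0.202] tcp [ 0.609 -0.14   0.147] F [ 0.761  0.045 -0.751] gap 0.5975642331011669 gf 0.0
turn -0.0 or 3.142 shift [-0.06 -0.07 12.14] tilt 0.09 y -6.0
```

send_rows:
  rows: "0 0 0 0 -0.1 4 0.4;0 0 0 0 -0.1 8 0.4;0 0 0 0 -0.1 11 0.4;0 0 0 0 -0.1 12.1 0.4;0 0 0 0 -0.1 12.1 0.4;0 0 0 0 -0.1 12.1 1;0 0 0 0 -0.1 12.1 1;0 0 0 0 -0.1 12.1 1;0 0 0 0 -0.1 12.1 1;0 0 0 0 -0.1 12.1 1;0 0 0 0 -0.1 12.1 1"

```text
time: 40.72
tcp_pos: [0.61, -0.14, 0.0286]
eef_rot: [0.002, 0.743, 0.669, 0.002]
contact_force: [0.5, 0.5, 6.7]
finger_gap: 0.121
gripper_force: 71.2
```

send_rows:
  rows: "0 0 0 0 0 -2 1;0 0 0 0 0 -5 1;0 0 0 0 0 -9 1;0 0 0 0 0 -14 1;0 0 0 0 0 -14 1;0 0 0 0 0 -14 1"

```text
time: 41.22
tcp_pos: [0.6103, -0.1409, 0.1706]
eef_rot: [0.004, 0.743, 0.669, 0.003]
contact_force: [-0.1, 0.1, -3.0]
finger_gap: 0.124
gripper_force: 70.1
```

```bash
python3 g.py long_crate -.06 0 .14; python3 -c "
from h import *
crate('short_crate')"
```

```text
41.22 j [-0.181  0.376  0.428  1.709 -0.174  1.085  0.196] tcp [ 0.61  -0.141  0.171] F [-0.09   0.067 -3.021] gap 0.1236867168668892 gf 70.0767731666565
long_crate [0.501 0.349] yaw -5.8 IoU 0.809
turn -0.003 or 3.138 shift [ 47.45 -21.45   2.54] tilt 0.11 y -6.0
short_crate [ 0.501 -0.31 ] yaw -5.9 IoU 0.813
```

send_rows:
  rows: "0 0 0 47.5 -21.4 3 1;0 0 0 47.5 -21.4 3 1;0 0 0 47.5 -21.4 3 1;0 0 0 47.5 -21.4 3 1;0 0 0 47.5 -21.4 3 1;0 0 0 47.5 -21.4 3 1;0 0 0 47.5 -21.4 3 1;0 0 0 47.5 -21.4 3 1;0 0 0 47.5 -21.4 3 1;0 0 0 47.5 -21.4 3 1;0 0 0 47.5 -21.4 3 1;0 0 0 47.5 -21.4 3 1"

```text
time: 42.42
tcp_pos: [0.4476, 0.3346, 0.1341]
eef_rot: [-0.0, 0.743, 0.669, -0.003]
contact_force: [2.0, -0.2, -1.9]
finger_gap: 0.123
gripper_force: 70.0
```

send_rows:
  rows: "0 0 0 0.2 0 3 1;0 0 0 0.2 0 3 1;0 0 0 0.2 0 3 1;0 0 0 0.2 0 3 1"

```text
time: 42.75
tcp_pos: [0.4504, 0.3339, 0.1055]
eef_rot: [0.001, 0.744, 0.669, -0.002]
contact_force: [1.3, -0.2, -2.0]
finger_gap: 0.121
gripper_force: 70.0
```

```bash
python3 v.py f3; python3 g.py long_crate -.06 0 .015
```

```text
42.75 j [-0.85   0.321  0.161  1.899 -0.062  0.93  -0.766] tcp [0.45  0.334 0.106] F [ 1.257 -0.153 -1.997] gap 0.12136614826511062 gf 69.96836543083191
0.72 [0.445 0.346 0.109] [309. 219.]
42.9 j [-0.85   0.319  0.162  1.897 -0.062  0.929 -0.766] tcp [0.452 0.335 0.108] F [ 0.536 -0.319 -2.218] gap 0.12423411424600941 gf 69.96778964996338
long_crate [0.507 0.347] yaw -4.7 IoU 0.577
turn -0.025 or 3.116 shift [ 1.57 -0.69  9.3 ] tilt 0.11 y -6.1
```

View pics/f3.png

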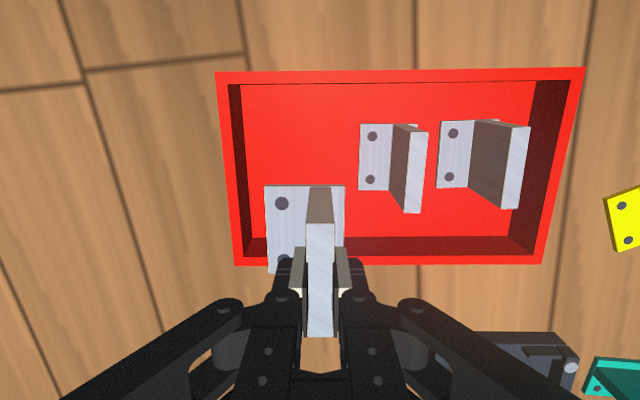

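send_rows:
  rows: "0 0 0 1.6 -0.9 1 1;0 0 0 1.6 -0.9 3 1;0 0 0 1.6 -0.9 7 1;0 0 0 1.6 -0.9 9.2 1;0 0 0 1.6 -0.9 9.2 1;0 0 0 1.6 -0.9 9.2 1;0 0 0 1.6 -0.9 9.2 0.65;0 0 0 1.6 -0.9 9.2 0.65;0 0 0 1.6 -0.9 9.2 0.65;0 0 0 1.6 -0.9 5 0.65;0 0 0 1.6 -0.9 1 0.5;0 0 0 1.6 -0.9 -4 0.4"

```text
time: 44.0
tcp_pos: [0.4428, 0.3526, 0.1399]
eef_rot: [0.0, 0.743, 0.669, -0.001]
contact_force: [1.1, 0.2, 0.0]
finger_gap: 0.597
gripper_force: 0.0
```

Run:
```python
from h import *
st()
go([.629,.057,.16],84)
```

```text
44.0 j [-0.882  0.286  0.158  1.863 -0.053  0.998 -0.805] tcp [0.443 0.353 0.14 ] F [1.109 0.186 0.048] gap 0.5973370958429782 gf 0.0
turn -1.57 or 1.571 shift [-27.46  21.59  -2.  ] tilt 0.08 y -6.0
```

send_rows:
  rows: "0 0 1.57 -27.5 21.6 -2 0.2;0 0 1.57 -27.5 21.6 -2 0.2;0 0 1.57 -27.5 21.6 -2 0.2;0 0 1.57 -27.5 21.6 -2 0.2;0 0 1.57 -27.5 21.6 -2 0.2;0 0 1.57 -27.5 21.6 -2 0.2;0 0 1.57 -27.5 21.6 -2 0.2;0 0 1.57 -27.5 21.6 -2 0.2;0 0 1.57 -27.5 21.6 -2 0.2;0 0 1.57 -27.5 21.6 -2 0.2;0 0 1.57 -27.5 21.6 -2 0.2;0 0 1.57 -27.5 21.6 -2 0.2"

```text
time: 45.0
tcp_pos: [0.6303, 0.0564, 0.1598]
eef_rot: [-0.0, 1.0, -0.021, 0.001]
contact_force: [0.8, -0.1, -0.1]
finger_gap: 0.796
gripper_force: 0.0
```

send_rows:
  rows: "0 0 0.13 0 0 0 0.2;0 0 0.13 0 0 0 0.2;0 0 0.13 0 0 0 0.2;0 0 0.13 0 0 0 0.2"

```text
time: 45.33
tcp_pos: [0.6298, 0.0574, 0.1592]
eef_rot: [-0.0, 0.997, -0.08, 0.0]
contact_force: [0.3, -0.6, 0.3]
finger_gap: 0.801
gripper_force: 0.0
```

Run:
```python
from h import *
st()
go([.629,.057,.024],84)
```

```text
45.33 j [-0.622  0.433  0.597  1.702 -0.27   1.089 -1.673] tcp [0.63  0.057 0.159] F [ 0.297 -0.598  0.296] gap 0.8008128061700188 gf 0.0
turn -0.056 or 3.086 shift [-0.08  0.06 13.52] tilt 0.05 y -99.2
```

send_rows:
  rows: "0 0 -0.056 -0.1 0 4 0.2;0 0 -0.056 -0.1 0 8 0.2;0 0 -0.056 -0.1 0 12 0.2;0 0 -0.056 -0.1 0 13.5 0.2;0 0 -0.056 -0.1 0 13.5 0.2;0 0 -0.056 -0.1 0 13.5 1;0 0 -0.056 -0.1 0 13.5 1;0 0 -0.056 -0.1 0 13.5 1;0 0 -0.056 -0.1 0 13.5 1;0 0 -0.056 -0.1 0 13.5 1;0 0 -0.056 -0.1 0 13.5 1"
  grip_force: 80

```text
time: 46.25
tcp_pos: [0.6317, 0.0578, 0.027]
eef_rot: [-0.001, 0.999, -0.053, 0.003]
contact_force: [-0.1, 1.3, 8.1]
finger_gap: 0.296
gripper_force: 78.2
```

send_rows:
  rows: "0 0 0 0 0 -2 1;0 0 0 0 0 -5 1;0 0 0 0 0 -9 1;0 0 0 0 0 -14 1;0 0 0 0 0 -14 1;0 0 0 0 0 -14 1"

```text
time: 46.75
tcp_pos: [0.6324, 0.0572, 0.169]
eef_rot: [-0.001, 0.999, -0.054, 0.005]
contact_force: [0.3, 0.2, -1.5]
finger_gap: 0.295
gripper_force: 79.4
```

```bash
python3 g.py short_crate .046 0 .14 90
```

```text
46.75 j [-0.62   0.42   0.595  1.695 -0.261  1.096 -1.626] tcp [0.632 0.057 0.169] F [ 0.329  0.221 -1.501] gap 0.29450508269909703 gf 79.38957810401917
short_crate [ 0.502 -0.298] yaw -4.6 IoU 0.942
turn -0.027 or 3.115 shift [-4.14 36.52  2.3 ] tilt 0.07 y -96.1
```

send_rows:
  rows: "0 0 -0.03 -4.1 36.5 3 1;0 0 -0.03 -4.1 36.5 3 1;0 0 -0.03 -4.1 36.5 3 1;0 0 -0.03 -4.1 36.5 3 1;0 0 -0.03 -4.1 36.5 3 1;0 0 -0.03 -4.1 36.5 3 1;0 0 -0.03 -4.1 36.5 3 1;0 0 -0.03 -4.1 36.5 3 1;0 0 -0.03 -4.1 36.5 3 1;0 0 -0.03 -4.1 36.5 3 1;0 0 -0.03 -4.1 36.5 3 1;0 0 -0.03 -4.1 36.5 3 1"

```text
time: 47.85
tcp_pos: [0.547, -0.2998, 0.1307]
eef_rot: [-0.001, 0.999, -0.039, -0.002]
contact_force: [0.7, 0.6, -2.8]
finger_gap: 0.297
gripper_force: 79.6
```

```bash
python3 v.py f4; python3 g.py short_crate .046 0 .013 90; python3 -c "
from h import *
c=[.502,-.298,-.08]; go([*spot(c,.046,0),.013],85.4)
p=cam('wrist')
print(px(p,[[*spot(c,a*.08,b*.07),.042] for a,b in((-1,-1),(-1,1),(1,1),(1,-1))]))"
```

```text
47.85 j [-0.083  0.47   0.666  1.744 -0.329  1.047 -0.95 ] tcp [ 0.547 -0.3    0.131] F [ 0.686  0.602 -2.782] gap 0.29653076276211643 gf 79.58417415618896
0.61 [ 0.554 -0.295  0.17 ] [309. 255.]
48.0 j [-0.086  0.469  0.665  1.742 -0.329  1.047 -0.95 ] tcp [ 0.549 -0.298  0.132] F [-0.427  0.59  -2.463] gap 0.29855814038542267 gf 79.5835554599762
short_crate [ 0.514 -0.259] yaw 20.3 IoU 0.475
turn -0.427 or 2.714 shift [ 0.32 -5.57 12.01] tilt 0.07 y -94.2
turn 0.007 or -3.135 shift [-0.14  0.31 12.  ] tilt 0.07 y -94.2
[[395.426 316.341]
 [249.535 315.359]
 [237.925 149.256]
 [410.424 150.366]]
```

View pics/f4.png

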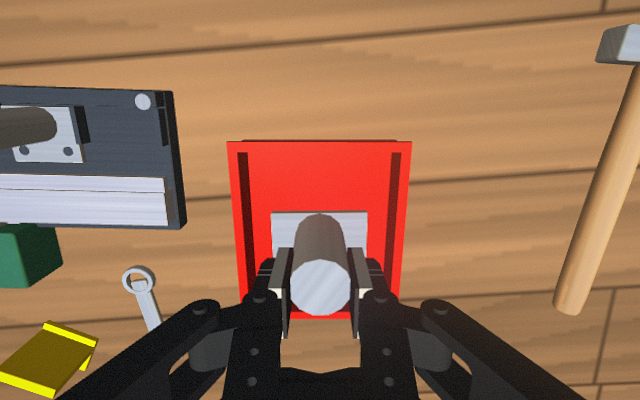

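send_rows:
  rows: "0 0 0 0 0 4 1;0 0 0 0 0 8 1;0 0 0 0 0 10.5 1;0 0 0 0 0 11.8 1;0 0 0 0 0 11.8 1;0 0 0 0 0 11.8 1;0 0 0 0 0 11.8 0.45;0 0 0 0 0 11.8 0.45;0 0 0 0 0 11.8 0.45;0 0 0 0 0 8 0.45;0 0 0 0 0 4 0.4;0 0 0 0 0 -2 0.2"

```text
time: 49.15
tcp_pos: [0.5482, -0.3013, 0.1369]
eef_rot: [0.0, 0.999, -0.039, -0.0]
contact_force: [1.8, -0.7, 0.5]
finger_gap: 0.721
gripper_force: 0.0
```

Run:
```python
from h import *
st()
go([.615,-.075,.16],84)
p=cam("wrist")
for b in boxes_of(p,"post0_c")[:3]: X=w(p,b["xyz"]); print(round(b["confidence"],2),X)
```

```text
49.15 j [-0.089  0.465  0.675  1.739 -0.327  1.054 -0.95 ] tcp [ 0.548 -0.301  0.137] F [ 1.784 -0.715  0.523] gap 0.7205869338117905 gf 0.0
turn 0.027 or -3.115 shift [  4.9  -23.08  -2.32] tilt 0.05 y -94.5
0.56 [ 0.551 -0.302  0.01 ]
```

send_rows:
  rows: "0 0 0.03 4.9 -23.1 -2 0.2;0 0 0.03 4.9 -23.1 -2 0.2;0 0 0.03 4.9 -23.1 -2 0.2;0 0 0.03 4.9 -23.1 -2 0.2;0 0 0.03 4.9 -23.1 -2 0.2;0 0 0.03 4.9 -23.1 -2 0.2;0 0 0.03 4.9 -23.1 -2 0.2;0 0 0.03 4.9 -23.1 -2 0.2;0 0 0.03 4.9 -23.1 -2 0.2;0 0 0.03 4.9 -23.1 -2 0.2"

```text
time: 50.08
tcp_pos: [0.6149, -0.0776, 0.1557]
eef_rot: [0.001, 0.998, -0.055, 0.0]
contact_force: [-0.4, 0.0, -0.3]
finger_gap: 0.796
gripper_force: 0.0
```

Run:
```python
from h import *
st()
go([.615,-.075,.024],84)
p=cam("wrist")
for b in boxes_of(p,"post0_c")[:3]: X=w(p,b["xyz"]); print(round(b["confidence"],2),X)
```

```text
50.08 j [-0.45   0.421  0.644  1.738 -0.281  1.076 -1.395] tcp [ 0.615 -0.078  0.156] F [-0.357  0.009 -0.272] gap 0.7958137284352083 gf 0.0
turn -0.006 or 3.135 shift [-0.03 -0.27 13.17] tilt 0.08 y -96.4
0.66 [ 0.55 -0.29  0.03]
0.66 [ 0.495 -0.313  0.012]
```

send_rows:
  rows: "0 0 0 0 -0.2 4 0.2;0 0 0 0 -0.2 8 0.2;0 0 0 0 -0.2 12 0.2;0 0 0 0 -0.2 13.2 0.2;0 0 0 0 -0.2 13.2 0.2;0 0 0 0 -0.2 13.2 1;0 0 0 0 -0.2 13.2 1;0 0 0 0 -0.2 13.2 1;0 0 0 0 -0.2 13.2 1;0 0 0 0 -0.2 13.2 1;0 0 0 0 -0.2 13.2 1"

```text
time: 51.1
tcp_pos: [0.6184, -0.0736, 0.0266]
eef_rot: [0.0, 0.999, -0.054, 0.003]
contact_force: [-0.9, -1.7, 6.6]
finger_gap: 0.296
gripper_force: 78.2
```

send_rows:
  rows: "0 0 0 0 0 -2 1;0 0 0 0 0 -5 1;0 0 0 0 0 -9 1;0 0 0 0 0 -14 1;0 0 0 0 0 -14 1;0 0 0 0 0 -14 1"

```text
time: 51.6
tcp_pos: [0.6193, -0.0732, 0.1684]
eef_rot: [-0.001, 0.999, -0.054, 0.005]
contact_force: [-0.1, -0.2, -3.6]
finger_gap: 0.297
gripper_force: 79.5
```

```bash
python3 g.py short_crate -.028 0 .14 90; python3 -c "
from h import *
p=cam('top')
for t in ('post0_c','web0_c'):
  for b in boxes_of(p,t)[:6]: print(t,round(b['confidence'],2),w(p,b['xyz']))"
```

```text
51.6 j [-0.463  0.409  0.652  1.726 -0.278  1.09  -1.402] tcp [ 0.619 -0.073  0.168] F [-0.148 -0.241 -3.642] gap 0.296557022433366 gf 79.45430517196655
short_crate not seen
post0_c 0.74 [ 0.765 -0.214  0.004]
post0_c 0.65 [ 0.538 -0.299  0.013]
web0_c 0.77 [0.434 0.349 0.009]Traceback (most recent call last):
  File "g.py", line 6, in <module>
    go([*spot(c,float(sys.argv[2]),float(sys.argv[3])),z],np.degrees(c[2])+a)
         ~~~~^^^^^^^^^^^^^^^^^^^^^^^^^^^^^^^^^^^^^^^^^
  File "h.py", line 52, in spot
    def spot(c,a,b): return np.array([c[0]+a*np.cos(c[2])-b*np.sin(c[2]),c[1]+a*np.sin(c[2])+b*np.cos(c[2])])
                                      ~^^^
TypeError: 'NoneType' object is not subscriptable
```

```bash
cat > red.py <<'E'
from h import *
# short crate from its red colour in the top picture (rim outline)
def red(y,p):
    im=p["color"].astype(int); m=((im[:,:,0]>120)&(im[:,:,1]<70)&(im[:,:,2]<70)).astype(np.uint8)
    u,v=px(p,[[.503,y,.03]])[0]; n,l,s,c=cv2.connectedComponentsWithStats(m)
    k=min((i for i in range(1,n) if s[i,4]>300),key=lambda i:np.hypot(*(c[i]-[u,v])))
    h=cv2.convexHull(np.argwhere(l==k)[:,::-1].astype(np.int32)); return ray(p,h.reshape(-1,2),.042)[:,:2]
if __name__=="__main__":
    p=cam("top")
    for y in(-.3,.35):
        r=cv2.minAreaRect((red(y,p)*1000).astype(np.float32)); print(r, np.ptp(red(y,p),axis=0))
    st()
E
python3 red.py; python3 -c "
from h import *
go([.474,-.296,.14],85.3); crate('short_crate',cam('scene'))"
```

```text
((502.11181640625, -292.9768981933594), (152.28956604003906, 167.1800994873047), 85.2105712890625) [0.176 0.158]
((504.0615234375, 345.8257141113281), (148.80029296875, 246.04354858398438), 84.3037338256836) [0.258 0.17 ]
51.9 j [-0.462  0.416  0.648  1.734 -0.278  1.09  -1.402] tcp [ 0.613 -0.072  0.16 ] F [ 0.302  0.34  -2.367] gap 0.29629740578456865 gf 79.39605116844177
turn -0.025 or 3.117 shift [-11.47  23.75   2.11] tilt 0.31 y -96.1
short_crate [ 0.5   -0.295] yaw -4.1 IoU 0.858
```

Run:
```python
from h import *
st(); p=cam("wrist"); t=tool()[:3,3]
for b in boxes_of(p,"post0_c")[:3]: X=w(p,b["xyz"]); print(round(b["confidence"],2),X-t,px(p,X))
for r in cut_out(p,"post0_c")[:2]:
    v,u=np.nonzero(r["mask"]); print(r["confidence"],u.min(),u.max(),v.min(),v.max(),u.size)
# silver blob of post top
im=p["color"].astype(int); m=((im.min(2)>150)&(np.ptp(im,axis=2)<40)).astype(np.uint8); n,l,s,c=cv2.connectedComponentsWithStats(m)
for i in range(1,n):
    if s[i,4]>400: print("bright",s[i],c[i].round())
q=cv2.imread("pics/f4.png").astype(int); m=((q.min(2)>150)&(np.ptp(q,axis=2)<40)).astype(np.uint8); n,l,s,c=cv2.connectedComponentsWithStats(m)
for i in range(1,n):
    if s[i,4]>400: print("f4",s[i],c[i].round())
```

```text
52.0 j [-0.462  0.416  0.648  1.733 -0.278  1.09  -1.402] tcp [ 0.614 -0.072  0.161] F [-0.657 -0.361 -2.868] gap 0.29511658542154706 gf 79.39643383026123
0.81 [-0.066 -0.221 -0.132] [[549.498 216.793]]
0.66 513 604 194 245 3421
bright [516 197  49  41 926] [533. 220.]
bright [  81  214  237   49 8777] [191. 237.]
bright [ 322  214  102   44 3125] [382. 234.]
bright [573 216  32  29 702] [589. 230.]
bright [ 290  261   60   56 2754] [320. 289.]
f4 [618  24  22  37 587] [631.  44.]
f4 [  13  107   70   56 1748] [ 54. 142.]
f4 [   0  174  168   52 7855] [ 82. 200.]
f4 [271 213  45  44 968] [285. 229.]
f4 [322 213  45  44 930] [353. 228.]
f4 [ 290  259   60   56 2703] [320. 287.]
f4 [122 269  39  62 946] [143. 297.]
```

send_rows:
  rows: "0 0 -0.025 -11.3 23.8 2 1;0 0 -0.025 -11.3 23.8 2 1;0 0 -0.025 -11.3 23.8 2 1;0 0 -0.025 -11.3 23.8 2 1;0 0 -0.025 -11.3 23.8 2 1;0 0 -0.025 -11.3 23.8 2 1;0 0 -0.025 -11.3 23.8 2 1;0 0 -0.025 -11.3 23.8 2 1;0 0 -0.025 -11.3 23.8 2 1;0 0 -0.025 -11.3 23.8 2 1;0 0 -0.025 -11.3 23.8 2 1"

```text
time: 53.07
tcp_pos: [0.4794, -0.2952, 0.1432]
eef_rot: [-0.0, 0.999, -0.039, 0.0]
contact_force: [0.3, -0.2, -1.9]
finger_gap: 0.295
gripper_force: 79.5
```

Run:
```python
from h import *
st(); go([.476,-.297,.0125],85.4)
p=cam("wrist"); im=p["color"].astype(int)
m=((im.min(2)>150)&(np.ptp(im,axis=2)<40)).astype(np.uint8); n,l,s,c=cv2.connectedComponentsWithStats(m)
for i in range(1,n):
    if s[i,4]>400: print("bright",s[i],c[i].round())
m=((im[:,:,0]>120)&(im[:,:,1]<70)&(im[:,:,2]<70)).astype(np.uint8); n,l,s,c=cv2.connectedComponentsWithStats(m)
k=max(range(1,n),key=lambda i:s[i,4]); h=np.argwhere(l==k)[:,::-1]; X=ray(p,h,.042)[:,:2]
print(s[k], cv2.minAreaRect((X*1000).astype(np.float32)))
```

```text
53.07 j [-0.138  0.337  0.735  1.889 -0.265  1.014 -0.939] tcp [ 0.479 -0.295  0.143] F [ 0.286 -0.161 -1.914] gap 0.2949814935125242 gf 79.47319149971008
turn 0.002 or -3.14 shift [-0.33  0.21 13.07] tilt 0.05 y -94.5
bright [ 293   84   63   53 3062] [324. 110.]
bright [   0   89  162   60 8497] [ 78. 118.]
bright [ 115  202   63  104 1854] [145. 255.]
bright [272 214  46  44 925] [286. 229.]
bright [323 214  46  43 938] [354. 229.]
bright [ 290  261   60   56 2731] [320. 289.]
[  243    52   171   198 15823] ((501.4160461425781, -302.5484313964844), (132.52053833007812, 167.91285705566406), 85.3426513671875)
```

send_rows:
  rows: "0 0 0 -0.3 0.4 4 1;0 0 0 -0.3 0.4 8 1;0 0 0 -0.3 0.4 11.5 1;0 0 0 -0.3 0.4 13 1;0 0 0 -0.3 0.4 13 1;0 0 0 -0.3 0.4 13 1;0 0 0 -0.3 0.4 13 0.45;0 0 0 -0.3 0.4 13 0.45;0 0 0 -0.3 0.4 13 0.45;0 0 0 -0.3 0.4 9 0.45;0 0 0 -0.3 0.4 5 0.4;0 0 0 -0.3 0.4 0 0.2"

```text
time: 54.12
tcp_pos: [0.4739, -0.3008, 0.1361]
eef_rot: [0.0, 0.999, -0.041, -0.001]
contact_force: [0.6, 0.5, 0.4]
finger_gap: 0.729
gripper_force: 0.0
```

send_rows:
  rows: "0 0 0 0 0 -6 0;0 0 0 0 0 -10 0;0 0 0 -6 10 -10 0;0 0 0 -6 10 -10 0;0 0 0 -6 10 -10 0;0 0 0 -6 10 -10 0;0 0 0 -6 10 -10 0"

```text
time: 54.7
tcp_pos: [0.4042, -0.3991, 0.2368]
eef_rot: [0.001, 0.999, -0.045, 0.001]
contact_force: [1.1, 1.0, -1.2]
finger_gap: 1.0
gripper_force: 0.0
```

Run:
```python
from h import *
from red import red
st()
for n in("top","scene","wrist"):
    p=cam(n); print(n)
    for t in ("post0_c","web0_c","spanner_a","disc","spray","knob","jaw_lip"):
        for b in boxes_of(p,t)[:5]:
            if b["confidence"]>.4: print(" ",t,round(b["confidence"],2),w(p,b["xyz"]))
crate("long_crate");crate("short_crate")
p=cam("top"); im=p["color"].astype(int)
m=((im.min(2)>140)&(np.ptp(im,axis=2)<45)).astype(np.uint8); n,l,s,c=cv2.connectedComponentsWithStats(m)
for i in range(1,n):
    if s[i,4]>25: print("bright",s[i],ray(p,[c[i]],.065)[0][:2])
```

```text
54.7 j [-0.02   0.248  0.851  1.788 -0.2    1.192 -0.77 ] tcp [ 0.404 -0.399  0.237] F [ 1.132  0.967 -1.247] gap 0.9995301152698051 gf 0.0
top
  post0_c 0.63 [ 0.537 -0.296  0.011]
  web0_c 0.57 [0.438 0.347 0.009]
  spanner_a 0.84 [0.399 0.113 0.005]
  spanner_a 0.75 [ 0.4   -0.109  0.01 ]
  disc 0.78 [ 0.771 -0.171  0.003]
  spray 0.57 [ 0.736 -0.294  0.123]
  knob 0.56 [0.504 0.002 0.105]
  jaw_lip 0.77 [ 0.564 -0.     0.042]
scene
  post0_c 0.56 [ 0.55  -0.311  0.008]
  spanner_a 0.77 [ 0.405 -0.109  0.007]
  spanner_a 0.53 [0.401 0.116 0.008]
  disc 0.66 [ 0.774 -0.176  0.005]
  disc 0.53 [0.509 0.342 0.019]
  spray 0.59 [ 0.761 -0.312  0.124]
  spray 0.57 [ 0.514 -0.005  0.109]
  spray 0.46 [ 0.549 -0.315  0.009]
  jaw_lip 0.76 [ 0.565 -0.02   0.041]
wrist
  post0_c 0.81 [ 0.54  -0.305  0.012]
  spanner_a 0.97 [ 0.403 -0.11   0.011]
  spanner_a 0.55 [ 0.511 -0.268  0.009]
  spray 0.6 [ 0.537 -0.308  0.013]
  jaw_lip 0.57 [ 0.545 -0.133  0.043]
long_crate [0.503 0.349] yaw -5.7 IoU 0.743
short_crate [ 0.504 -0.297] yaw -5.3 IoU 0.749
bright [130  90  20  15 250] [0.817 0.403]
b
[... 367 characters left out ...]
1 156   8   8  47] [ 0.686 -0.625]
bright [595 156   9   9  67] [ 0.686 -0.686]
bright [573 171   6   7  34] [ 0.651 -0.624]
bright [596 171   8   9  55] [ 0.65  -0.685]
bright [534 177  17  12 172] [ 0.629 -0.541]
bright [ 237  193  145   36 2662] [ 0.556 -0.002]
bright [144 194  24   7 116] [0.581 0.348]
bright [150 202  23  13 221] [0.555 0.333]
bright [425 210  24  23 376] [ 0.533 -0.291]
bright [140 221  31   9 160] [0.516 0.348]
bright [302 227   9  14  73] [0.507 0.005]
bright [146 229  24  14 220] [0.493 0.338]
bright [424 244  24  21 368] [ 0.46  -0.287]
bright [252 247  16  61 483] [0.401 0.106]
bright [138 252  31  22 425] [0.433 0.342]
bright [346 252  17  52 428] [ 0.404 -0.102]
```

```bash
python3 -c "
from h import *
go([.5045,.005,.165],84)"
```

```text
turn 0.023 or -3.119 shift [  6.48 -40.73   6.99] tilt 0.0 y -94.7
```

send_rows:
  rows: "0 0 0 6.5 -40.7 5 0;0 0 0 6.5 -40.7 5 0;0 0 0 6.5 -40.7 5 0;0 0 0 6.5 -40.7 5 0;0 0 0 6.5 -40.7 5 0;0 0 0 6.5 -40.7 5 0;0 0 0 6.5 -40.7 5 0;0 0 0 6.5 -40.7 5 0;0 0 0 6.5 -40.7 5 0;0 0 0 6.5 -40.7 5 0;0 0 0 6.5 -40.7 5 0;0 0 0 6.5 -40.7 5 0"
  grip_force: 40

```text
time: 57.15
tcp_pos: [0.5049, 0.0081, 0.1845]
eef_rot: [0.0, 0.999, -0.037, -0.0]
contact_force: [-0.6, -0.8, -0.5]
finger_gap: 1.004
gripper_force: 0.0
```

```bash
cat > mk.py <<'E'
from h import *
# direction of the white mark on the knob, seen by the wrist camera
def mark(z=.108):
    p=cam("wrist"); u=px(p,[[.505,.0045,z]])[0]; im=p["color"].astype(int)
    m=((im.min(2)>110)&(np.ptp(im,axis=2)<45)).astype(np.uint8)
    v,uu=np.nonzero(m); X=ray(p,np.c_[uu,v],z)[:,:2]-[.505,.0045]; r=np.hypot(*X.T)
    k=(r>.013)&(r<.022); a=np.arctan2(X[k,1],X[k,0]); print("mark n",k.sum(),"angle",np.angle(np.exp(1j*a).mean()).round(3),"R",abs(np.exp(1j*a).mean()).round(2),u)
    c=(r<.0095); print("cap",X[c].mean(0))
mark(); st(); go([.5045,.005,.047],84)
E
python3 mk.py
```

```text
mark n 49 angle 3.04 R 1.0 [324.523 192.842]
cap [ 0. -0.]
57.2 j [-0.599  0.123  0.546  1.976 -0.072  1.062 -1.672] tcp [0.505 0.005 0.185] F [-0.328 -0.003 -0.351] gap 0.9997770581163187 gf 0.0
turn 0.025 or -3.116 shift [-0.01  0.02 13.77] tilt 0.07 y -94.6
```

send_rows:
  rows: "0 0 0 0 0 4 0;0 0 0 0 0 8 0;0 0 0 0 0 12 0;0 0 0 0 0 13.6 0;0 0 0 0 0 13.6 0;0 0 0 0 0 13.6 1;0 0 0 0 0 13.6 1;0 0 0 0 0 13.6 1;0 0 0 0 0 13.6 1;0 0 0 0 0 13.6 1;0 0 0 0 0 13.6 1"

```text
time: 58.12
tcp_pos: [0.5071, 0.0045, 0.0515]
eef_rot: [-0.001, 0.999, -0.041, 0.002]
contact_force: [-1.9, -0.3, 6.5]
finger_gap: 0.546
gripper_force: 40.5
```

send_rows:
  rows: "0 0 -0.06 0 0 0 1;0 0 -0.12 0 0 0 1;0 0 -0.18 0 0 0 1;0 0 -0.24 0 0 0 1"

```text
time: 58.45
tcp_pos: [0.5122, 0.0055, 0.0517]
eef_rot: [-0.001, 0.997, 0.077, 0.008]
contact_force: [10.9, 2.5, -7.0]
finger_gap: 0.544
gripper_force: 42.1
```

```bash
python3 -c "
from h import *
st(); print(get_state()['moment'])"
```

```text
58.45 j [-0.492  0.328  0.457  2.073 -0.209  0.767 -1.324] tcp [0.512 0.005 0.052] F [10.852  2.458 -7.049] gap 0.5442437543910953 gf 42.09907650947571
[ 0.472 -2.235 -1.108]
```

send_rows:
  rows: "0 0 0 0 0 0 0;0 0 0 0 0 0 0;0 0 0 0 0 0 0;0 0 0 0 0 0 0;0 0 0 0 0 0 0;0 0 0 0 0 -4 0;0 0 0 0 0 -9 0;0 0 0 0 0 -13 0;0 0 0 0 0 -13 0;0 0 0 0 0 -13 0;0 0 0 0 0 -13 0"

```text
time: 59.37
tcp_pos: [0.5045, 0.0048, 0.1789]
eef_rot: [-0.0, 0.997, 0.079, 0.0]
contact_force: [-0.4, 0.0, 0.5]
finger_gap: 1.0
gripper_force: 0.0
```

```bash
python3 mk.py
python3 - <<'E'
from h import *
print(workorder.hand_in())
E
```

```text
mark n 50 angle 3.025 R 1.0 [320.981 195.049]
cap [ 0. -0.]
59.42 j [-0.559  0.129  0.505  1.984 -0.072  1.049 -1.434] tcp [0.503 0.005 0.178] F [-0.342 -0.045 -0.543] gap 0.999726160947094 gf 0.0
turn 0.263 or -2.879 shift [ 0.15 -0.01 13.06] tilt 0.15 y -80.9
the job is handed in; nothing more can be done
None
```

The job is handed in: the knob is at its stop with the jaw fully open, the three flat-wall parts are in the long crate, the two round-post parts are in the short one, and in the last camera check the spanners, disc and can were where they started.

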